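# Sort kiln posts by length with a stepped gauge

## Robot

A 6-joint arm with a two-finger parallel gripper is mounted at the origin on the work surface. World frame = base frame: x ahead of the robot, y to its left, z up, the work surface at z = 0. Lengths are in m, angles in degrees, forces in N, time in s.
With the tool pointing down it reaches from about 0.35 to 0.875 m from the base axis. Payload 4.2 kg.
Tool frame: the origin (TCP) lies on the centre line of the jaws, within the pads' length; the fingertips stand 19 mm ahead of it and the grasp point (between the pads) is the TCP; x points along the fingers, y is the direction in which the jaws open and shut, and the axes are right-handed (so a half turn about x gives the same grasp; the last joint's range is limited). The gripper opens to 87 mm and grips with 3 to 60 N. Pads are 19 mm wide; open, the fingers measure 117 mm over their backs; the gripper's body (75 mm by 190 mm) begins 51 mm behind the grasp point.
Start: joints at [91.937, 22.042, 0.453, 0, -68.411, -14.817], TCP at [0.139, 0.609, 0.242] pointing down, gripper open.
Joint ranges: [-179.83, 179.83], [-69.29, 118.12], [-61.27, 80.66], [-181.25, 117.63], [-171.15, -9.14], [-177.46, 177.46]. Speed limits (degrees/s): [159.86, 159.86, 180, 180, 180, 180].

## Interface

Orientations are given as a 3x3 rotation matrix whose columns are the frame's x, y, z axes.
In Python, from station import * gives the robot as it stands.
- The arm moves only by the shell command python3 -m creep 'ROWS'. ROWS is JSON, a list of rows, each a list of 5 numbers: the opening, from 0 (shut) to 1 (fully open), then the shift along the world's x, y, z in mm, then the turn about the world's z in rad. In form: [[jaw, x, y, z, turn], ...]. A call has exactly 8 rows; each row is the pose to reach, as a shift and turn from the pose measured when the call began; what a row does not reach only later rows make up. A row lasts 1/10 s, in which the tool goes at most 50 mm and 8.59 degrees, less where a joint would pass 70% of its speed; a pose out of reach is approached as far as the arm can. A call with a gripper value outside its range is refused whole. The fingers move at their own pace and stop on an object; the grip force is fixed at half the most. Time passes only in rows, so rows that repeat a pose let the fingers close, or fill a call up. It gives the time, the measured TCP pose, the force and the opening at its end, in the units of the state.
- sense(): the state, without advancing time (a new reading comes with each control period).
- capture(name): name is "side" or "top"; returns a dict with "image" (384x512x3 uint8, blue, green, red), "z_map" (384x512 float32, m along the optical axis (not along the pixel's ray), 0 where there is no reading), "mtx" (3x3 intrinsics, pixels), "k1" (the pictures are not rectified: a ray, as slopes to the right and down, at radius r is drawn at 1 + k1 r^2 times it, then the intrinsics apply), "eye" and "attitude" of the camera in the world. Camera axes: x right, y up, looking along -z (the intrinsics and any distortion apply to the point x, -y, -z); pixel columns grow to the right and rows downward; lengths in m; the calibration is good to about 2 mm. A picture is of the moment at which its call begins.
- finish_job(): hands the job in, once; it reports no verdict.
Trained networks look in a picture, given as the dict that the camera call returned (one of the last four; its "shot" number tells which), for a name from the list of things; names that differ only in an ending like _2 or _b are one class to them, and where a whole thing is asked for, a point or a joint stands for the part that bears it (a point fixed in the world has none). Each returns a list of dicts, best first, with "confidence" (0 to 1); they miss things now and then, are a little off and sometimes report something else, mostly with a low value. They report only what shows in the picture. A call takes as long as a camera call.
- look_for(picture, thing): "box" ([left, top, right, bottom] in pixels, round what is visible of it).
- mark_of(picture, thing): "centre" ([column, row] in pixels: a listed point, or the origin of a listed thing).
The state is a dict: "time_s": time; "joints": joint angles; "joint_velocities": joint speeds; "effort": joint torques, N m; "tcp_pos": TCP position; "ee_rot": TCP orientation; "wrist_force": force on the tool from outside, world axes, zero at the start; "moment": the same for the moment, N m; "gripper_width": opening from 0.0 (shut) to 1.0 (fully open).
Only numpy, scipy, OpenCV 4.12 (cv2) and the standard library are available. Lean on these libraries where they do the work, as an engineer would, in place of code of your own. Each camera call takes 0.05 s, during which the arm holds its last target.

## Task

Three kiln posts that look alike lie on the clay-room table: one short, one middle, one long. Take them one at a time: lower the post squarely, along the slope, into the sloping stepped slot of the gauge until it stops (the short one goes down to the slot's floor, the middle one stops on the dark wooden steps, the long one stays on the metal tops of the cheeks), then lay it flat, along the slope, in its sloping compartment before you fetch the next: short in yellow, middle in green, long in blue. Do not drop the posts, and leave the tin, the cup and the wooden spatula where they are.

Things in the scene. Friction and masses are not known exactly. Their poses are not given: they have to be found in the camera images.
- post_a_mid (a point): Centre (half-way along and half-way up) of a buff ceramic kiln post, a square bar of 22 x 22 mm cross-section that lies on the table; x axis: along the post, z: up. The three posts look alike and are 60, 70 and 80 mm long; which one this is is not told. Loose, 55 to 100 g.
- post_b_mid (a point): Centre (half-way along and half-way up) of a buff ceramic kiln post, a square bar of 22 x 22 mm cross-section that lies on the table; x axis: along the post, z: up. The three posts look alike and are 60, 70 and 80 mm long; which one this is is not told. Loose, 55 to 100 g.
- post_c_mid (a point): Centre (half-way along and half-way up) of a buff ceramic kiln post, a square bar of 22 x 22 mm cross-section that lies on the table; x axis: along the post, z: up. The three posts look alike and are 60, 70 and 80 mm long; which one this is is not told. Loose, 55 to 100 g.
- gauge_floor (a point): Centre of the inclined floor of the gauge's slot (fixed). x: up the slope (30 degrees, rising away from the robot), along the slot; y: across; z: out of the floor. Between the two stepped end cheeks (30 mm wide across) the gap is 65 mm long from the floor to 12 mm above it (dark wood) and 75 mm from 12 to 24 mm above it (aluminium), centred here. Open at both sides, for the fingers.
- gauge: The gauge's wooden stand (fixed), 100 x 54 mm, origin under its centre on the table, 40 mm below the slot floor's centre. In the slot a 60 mm post goes down to the floor; a 70 mm post stops with its underside 12 mm above the floor, an 80 mm post 24 mm above it, on top of the cheeks.
- short_tray_floor (a point): Centre of the inclined floor of the yellow compartment, for the short (60 mm) post; one of three fixed ones, 84 mm apart on a rack, in varying order. x: up the slope (30 degrees, rising away from the robot), along the compartment; y: across; z: out of the floor. 70 mm long between end stops 14 mm high, 72 mm wide between lips 6 mm high; outside 104 x 78 mm.
- middle_tray_floor (a point): Centre of the inclined floor of the green compartment, for the middle (70 mm) post; one of three fixed ones, 84 mm apart on a rack, in varying order. x: up the slope (30 degrees, rising away from the robot), along the compartment; y: across; z: out of the floor. 80 mm long between end stops 14 mm high, 72 mm wide between lips 6 mm high; outside 104 x 78 mm.
- long_tray_floor (a point): Centre of the inclined floor of the blue compartment, for the long (80 mm) post; one of three fixed ones, 84 mm apart on a rack, in varying order. x: up the slope (30 degrees, rising away from the robot), along the compartment; y: across; z: out of the floor. 90 mm long between end stops 14 mm high, 72 mm wide between lips 6 mm high; outside 104 x 78 mm.
- slip_tin_mid (a point): Bystander: a closed tin with a yellow label, 72 mm in diameter, 85 mm tall, loose; point on its axis 40 mm above its foot.
- clay_cup_mid (a point): Bystander: a brown clay cup, 76 mm wide, 80 mm tall, loose; point on its axis 40 mm above its foot.
- shaper_grip (a point): Bystander: a wooden spatula 170 mm long, lying flat, loose; point on its handle; x axis along it towards the blade.

How it is judged (in metres and radians):
On the way, in this order (a step that is already met when the one before it is completed fails the run):
1. a first post has been lowered squarely into the gauge until it stops at its level (((x of post_a_mid in the frame of gauge_floor between -0.009 and 0.009 m and y of post_a_mid in the frame of gauge_floor between -0.012 and 0.012 m and z of post_a_mid in the frame of gauge_floor between 0.019 and 0.027 m and angle between the x axis of post_a_mid and the x axis of gauge_floor, either way round below 0.14 rad and contact force between post_a and gauge above 0.2 N) or (x of post_b_mid in the frame of gauge_floor between -0.009 and 0.009 m and y of post_b_mid in the frame of gauge_floor between -0.012 and 0.012 m and z of post_b_mid in the frame of gauge_floor between 0.031 and 0.039 m and angle between the x axis of post_b_mid and the x axis of gauge_floor, either way round below 0.14 rad and contact force between post_b and gauge above 0.2 N) or (x of post_c_mid in the frame of gauge_floor between -0.009 and 0.009 m and y of post_c_mid in the frame of gauge_floor between -0.012 and 0.012 m and z of post_c_mid in the frame of gauge_floor between 0.007 and 0.015 m and angle between the x axis of post_c_mid and the x axis of gauge_floor, either way round below 0.14 rad and contact force between post_c and gauge above 0.2 N))), for 0.1 s.
2. with one post in its own compartment, another has been lowered into the gauge until it stops at its level ((((x of post_a_mid in the frame of gauge_floor between -0.009 and 0.009 m and y of post_a_mid in the frame of gauge_floor between -0.012 and 0.012 m and z of post_a_mid in the frame of gauge_floor between 0.019 and 0.027 m and angle between the x axis of post_a_mid and the x axis of gauge_floor, either way round below 0.14 rad and contact force between post_a and gauge above 0.2 N) and ((x of post_b_mid in the frame of long_tray_floor between -0.012 and 0.012 m and y of post_b_mid in the frame of long_tray_floor between -0.028 and 0.028 m and z of post_b_mid in the frame of long_tray_floor between 0.006 and 0.0155 m and angle between the x axis of post_b_mid and the x axis of long_tray_floor, either way round below 0.35 rad) or (x of post_c_mid in the frame of short_tray_floor between -0.012 and 0.012 m and y of post_c_mid in the frame of short_tray_floor between -0.028 and 0.028 m and z of post_c_mid in the frame of short_tray_floor between 0.006 and 0.0155 m and angle between the x axis of post_c_mid and the x axis of short_tray_floor, either way round below 0.35 rad))) or ((x of post_b_mid in the frame of gauge_floor between -0.009 and 0.009 m and y of post_b_mid in the frame of gauge_floor between -0.012 and 0.012 m and z of post_b_mid in the frame of gauge_floor between 0.031 and 0.039 m and angle between the x axis of post_b_mid and the x axis of gauge_floor, either way round below 0.14 rad and contact force between post_b and gauge above 0.2 N) and ((x of post_a_mid in the frame of middle_tray_floor between -0.012 and 0.012 m and y of post_a_mid in the frame of middle_tray_floor between -0.028 and 0.028 m and z of post_a_mid in the frame of middle_tray_floor between 0.006 and 0.0155 m and angle between the x axis of post_a_mid and the x axis of middle_tray_floor, either way round below 0.35 rad) or (x of post_c_mid in the frame of short_tray_floor between -0.012 and 0.012 m and y of post_c_mid in the frame of short_tray_floor between -0.028 and 0.028 m and z of post_c_mid in the frame of short_tray_floor between 0.006 and 0.0155 m and angle between the x axis of post_c_mid and the x axis of short_tray_floor, either way round below 0.35 rad))) or ((x of post_c_mid in the frame of gauge_floor between -0.009 and 0.009 m and y of post_c_mid in the frame of gauge_floor between -0.012 and 0.012 m and z of post_c_mid in the frame of gauge_floor between 0.007 and 0.015 m and angle between the x axis of post_c_mid and the x axis of gauge_floor, either way round below 0.14 rad and contact force between post_c and gauge above 0.2 N) and ((x of post_a_mid in the frame of middle_tray_floor between -0.012 and 0.012 m and y of post_a_mid in the frame of middle_tray_floor between -0.028 and 0.028 m and z of post_a_mid in the frame of middle_tray_floor between 0.006 and 0.0155 m and angle between the x axis of post_a_mid and the x axis of middle_tray_floor, either way round below 0.35 rad) or (x of post_b_mid in the frame of long_tray_floor between -0.012 and 0.012 m and y of post_b_mid in the frame of long_tray_floor between -0.028 and 0.028 m and z of post_b_mid in the frame of long_tray_floor between 0.006 and 0.0155 m and angle between the x axis of post_b_mid and the x axis of long_tray_floor, either way round below 0.35 rad))))), for 0.1 s.
3. with two posts in their own compartments, the last has been lowered into the gauge until it stops at its level ((((x of post_a_mid in the frame of gauge_floor between -0.009 and 0.009 m and y of post_a_mid in the frame of gauge_floor between -0.012 and 0.012 m and z of post_a_mid in the frame of gauge_floor between 0.019 and 0.027 m and angle between the x axis of post_a_mid and the x axis of gauge_floor, either way round below 0.14 rad and contact force between post_a and gauge above 0.2 N) and (x of post_b_mid in the frame of long_tray_floor between -0.012 and 0.012 m and y of post_b_mid in the frame of long_tray_floor between -0.028 and 0.028 m and z of post_b_mid in the frame of long_tray_floor between 0.006 and 0.0155 m and angle between the x axis of post_b_mid and the x axis of long_tray_floor, either way round below 0.35 rad) and (x of post_c_mid in the frame of short_tray_floor between -0.012 and 0.012 m and y of post_c_mid in the frame of short_tray_floor between -0.028 and 0.028 m and z of post_c_mid in the frame of short_tray_floor between 0.006 and 0.0155 m and angle between the x axis of post_c_mid and the x axis of short_tray_floor, either way round below 0.35 rad)) or ((x of post_b_mid in the frame of gauge_floor between -0.009 and 0.009 m and y of post_b_mid in the frame of gauge_floor between -0.012 and 0.012 m and z of post_b_mid in the frame of gauge_floor between 0.031 and 0.039 m and angle between the x axis of post_b_mid and the x axis of gauge_floor, either way round below 0.14 rad and contact force between post_b and gauge above 0.2 N) and (x of post_a_mid in the frame of middle_tray_floor between -0.012 and 0.012 m and y of post_a_mid in the frame of middle_tray_floor between -0.028 and 0.028 m and z of post_a_mid in the frame of middle_tray_floor between 0.006 and 0.0155 m and angle between the x axis of post_a_mid and the x axis of middle_tray_floor, either way round below 0.35 rad) and (x of post_c_mid in the frame of short_tray_floor between -0.012 and 0.012 m and y of post_c_mid in the frame of short_tray_floor between -0.028 and 0.028 m and z of post_c_mid in the frame of short_tray_floor between 0.006 and 0.0155 m and angle between the x axis of post_c_mid and the x axis of short_tray_floor, either way round below 0.35 rad)) or ((x of post_c_mid in the frame of gauge_floor between -0.009 and 0.009 m and y of post_c_mid in the frame of gauge_floor between -0.012 and 0.012 m and z of post_c_mid in the frame of gauge_floor between 0.007 and 0.015 m and angle between the x axis of post_c_mid and the x axis of gauge_floor, either way round below 0.14 rad and contact force between post_c and gauge above 0.2 N) and (x of post_a_mid in the frame of middle_tray_floor between -0.012 and 0.012 m and y of post_a_mid in the frame of middle_tray_floor between -0.028 and 0.028 m and z of post_a_mid in the frame of middle_tray_floor between 0.006 and 0.0155 m and angle between the x axis of post_a_mid and the x axis of middle_tray_floor, either way round below 0.35 rad) and (x of post_b_mid in the frame of long_tray_floor between -0.012 and 0.012 m and y of post_b_mid in the frame of long_tray_floor between -0.028 and 0.028 m and z of post_b_mid in the frame of long_tray_floor between 0.006 and 0.0155 m and angle between the x axis of post_b_mid and the x axis of long_tray_floor, either way round below 0.35 rad)))), for 0.1 s.
At the end, for the whole second after the job is handed in: Each post lies flat on the sloping floor of its own compartment (short in yellow, middle in green, long in blue): its centre within 12 mm along and 28 mm across of the compartment's centre and 6 to 15.5 mm above its floor, along the slope within 20 degrees, released and at rest (x of post_a_mid in the frame of middle_tray_floor between -0.012 and 0.012 m and y of post_a_mid in the frame of middle_tray_floor between -0.028 and 0.028 m and z of post_a_mid in the frame of middle_tray_floor between 0.006 and 0.0155 m and angle between the x axis of post_a_mid and the x axis of middle_tray_floor, either way round below 0.35 rad and x of post_b_mid in the frame of long_tray_floor between -0.012 and 0.012 m and y of post_b_mid in the frame of long_tray_floor between -0.028 and 0.028 m and z of post_b_mid in the frame of long_tray_floor between 0.006 and 0.0155 m and angle between the x axis of post_b_mid and the x axis of long_tray_floor, either way round below 0.35 rad and x of post_c_mid in the frame of short_tray_floor between -0.012 and 0.012 m and y of post_c_mid in the frame of short_tray_floor between -0.028 and 0.028 m and z of post_c_mid in the frame of short_tray_floor between 0.006 and 0.0155 m and angle between the x axis of post_c_mid and the x axis of short_tray_floor, either way round below 0.35 rad and linear speed of each of post_a, post_b, post_c below 0.02 m/s); the robot touches nothing.
It fails at once if a post falls freely (faster than 0.7 m/s with no finger touching it) ((linear speed of post_a above 0.7 m/s and contact force between the fingers and post_a below 0.05 N) or (linear speed of post_b above 0.7 m/s and contact force between the fingers and post_b below 0.05 N) or (linear speed of post_c above 0.7 m/s and contact force between the fingers and post_c below 0.05 N)).
It fails at once if the tin, the cup or the spatula is moved by more than 30 mm (distance of any of slip_tin_mid, clay_cup_mid, shaper_grip from where it was at the start of the episode above 0.03 m).
It also fails if it takes over 72 s, if anything falls off the work surface, if the arm or the gripper's body presses on something with over 40 N, if the wrist force passes 120 N, or if a joint passes its speed limit or range.

## Working session

There is one attempt and no reset: what is moved stays moved. The work goes in short steps, Python scripts to look and compute and a shell command to move; the robot and the scene stay as the last step left them, time stands still between calls to the robot, and variables do not carry over. Pictures are saved under pics/ and viewed, and the job is handed in when it is done.

```bash
mkdir -p pics; ls; cat > h.py <<'E'
import numpy as np, cv2
from station import *
def w2p(c,P):
    R=np.array(c["attitude"]);P=np.atleast_2d(P)
    q=(P-np.array(c["eye"]))@R
    u=np.stack([q[:,0]/-q[:,2],-q[:,1]/-q[:,2]],1)
    r2=(u**2).sum(1,keepdims=True);u=u*(1+c["k1"]*r2)
    K=np.array(c["mtx"]);return np.stack([K[0,0]*u[:,0]+K[0,2],K[1,1]*u[:,1]+K[1,2]],1)
def p2ray(c,p):
    K=np.array(c["mtx"]);p=np.atleast_2d(np.asarray(p,float))
    d=np.stack([(p[:,0]-K[0,2])/K[0,0],(p[:,1]-K[1,2])/K[1,1]],1);u=d.copy()
    for _ in range(15): u=d/(1+c["k1"]*(u**2).sum(1,keepdims=True))
    return u
def p2w(c,p,z=None):
    p=np.atleast_2d(np.asarray(p,float))
    u=p2ray(c,p)
    if z is None: z=c["z_map"][np.round(p[:,1]).astype(int),np.round(p[:,0]).astype(int)]
    z=np.asarray(z).reshape(-1,1)
    q=np.concatenate([u[:,:1]*z,-u[:,1:]*z,-z],1)
    return q@np.array(c["attitude"]).T+np.array(c["eye"])
def p2plane(c,p,h):
    u=p2ray(c,p);q=np.stack([u[:,0],-u[:,1],-np.ones(len(u))],1)@np.array(c["attitude"]).T
    e=np.array(c["eye"]);t=(h-e[2])/q[:,2];return e+q*t[:,None]
def cloud(c):
    h,w=c["z_map"].shape;g=np.mgrid[0:h,0:w];p=np.stack([g[1].ravel(),g[0].ravel()],1)
    P=p2w(c,p);P[c["z_map"].ravel()==0]=np.nan;return P.reshape(h,w,3)
def save(c,n): cv2.imwrite(f"pics/{n}.png",c["image"])
E
python3 - <<'E'
from h import *
import pickle
for n in ("side","top"):
    c=capture(n);save(c,n+"0");pickle.dump(c,open(n+"0.pkl","wb"))
    print(n,np.round(c["eye"],3),np.round(c["attitude"],3).tolist(),c["k1"],np.array(c["mtx"]).round(1).tolist())
    for t in ["post_a_mid","gauge_floor","gauge","short_tray_floor","middle_tray_floor","long_tray_floor","slip_tin_mid","clay_cup_mid","shaper_grip"]:
        r=mark_of(c,t)
        print(t,[(np.round(d["centre"],1).tolist(),round(d["confidence"],2),p2w(c,d["centre"])[0].round(3).tolist()) for d in r])
s=sense();print(s["time_s"],s["tcp_pos"],s["ee_rot"],s["gripper_width"],s["wrist_force"])
E
```

```text
pics
side [0.381 0.803 0.723] [[-0.97, 0.145, -0.193], [-0.242, -0.599, 0.763], [-0.005, 0.787, 0.617]] -0.013943319399375143 [[358.4, 0.0, 259.5], [0.0, 358.4, 193.4], [0.0, 0.0, 1.0]]
post_a_mid [([241.5, 188.5], 0.7, [0.656, -0.053, 0.04]), ([315.2, 159.5], 0.54, [0.456, -0.333, 0.004])]
gauge_floor [([241.5, 188.6], 0.9, [0.655, -0.047, 0.044])]
gauge [([243.8, 201.2], 0.78, [0.645, -0.036, 0.004])]
short_tray_floor [([228.8, 214.5], 0.91, [0.656, 0.078, 0.043]), ([314.8, 155.3], 0.65, [0.459, -0.337, 0.018])]
middle_tray_floor [([213.3, 257.2], 0.76, [0.643, 0.244, 0.046])]
long_tray_floor [([223.1, 232.2], 0.69, [0.648, 0.153, 0.046])]
slip_tin_mid [([291.2, 309.9], 0.92, [0.425, 0.373, 0.085]), ([221.9, 232.2], 0.32, [0.651, 0.153, 0.045])]
clay_cup_mid [([242.4, 146.9], 0.93, [0.72, -0.283, 0.049])]
shaper_grip [([313.4, 236.2], 0.85, [0.412, 0.062, -0.001])]
top [ 0.425 -0.008  1.059] [[0.022, 0.99, -0.143], [-1.0, 0.023, 0.004], [0.007, 0.142, 0.99]] 0.04894720508327928 [[443.6, 0.0, 256.4], [0.0, 443.6, 186.9], [0.0, 0.0, 1.0]]
post_a_mid [([400.1, 239.7], 0.56, [0.459, -0
[... 243 characters left out ...]
([363.0, 206.9], 0.75, [0.533, -0.264, 0.02])]
middle_tray_floor [([148.0, 155.6], 0.75, [0.638, 0.24, 0.047])]
long_tray_floor [([184.4, 151.0], 0.6, [0.651, 0.157, 0.047])]
slip_tin_mid [([97.4, 248.4], 0.69, [0.423, 0.327, 0.086])]
clay_cup_mid [([381.8, 121.6], 0.67, [0.744, -0.314, 0.008]), ([400.6, 237.1], 0.52, [0.464, -0.348, 0.026])]
shaper_grip [([208.5, 254.2], 0.91, [0.415, 0.096, 0.001]), ([221.2, 145.2], 0.3, [0.666, 0.071, 0.051])]
1.0 [0.13927768 0.60927153 0.24154632] [[-1.84187913e-05 -2.22933040e-01 -9.74833760e-01]
 [ 2.67425801e-05 -9.74833760e-01  2.22933039e-01]
 [-9.99999999e-01 -2.19634128e-05  2.39170643e-05]] 0.9993734023708402 [-0.03894592  0.10890408 -0.11224071]
```

View pics/top0.png

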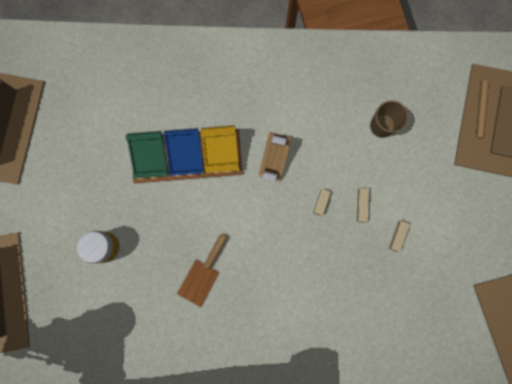

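View pics/side0.png

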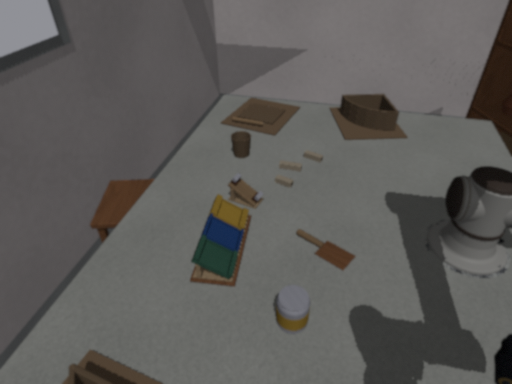

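The top view shows posts at pixels (322,202), (363,205) and (400,236). The gauge is at (275,157). The trays are green (148,155), blue (184,151) and yellow (220,150), and the tin, cup and spatula are well away from them. Next I measure accurately.

```bash
python3 - <<'E'
from h import *
import pickle
c=pickle.load(open("top0.pkl","rb"));P=cloud(c)
im=c["image"]
# posts
for cx,cy in [(322,202),(363,205),(400,236)]:
    sub=np.zeros(im.shape[:2],np.uint8);sub[cy-28:cy+28,cx-20:cx+20]=1
    m=((P[...,2]>0.012)&(P[...,2]<.04)&(sub>0))
    hsv=cv2.cvtColor(im,cv2.COLOR_BGR2HSV)
    m2=((hsv[...,1].astype(int)>70)&(hsv[...,2]>110)&(sub>0))
    for nm,mm in (("depth",m),("col",m2)):
        n,l,s,ce=cv2.connectedComponentsWithStats(mm.astype(np.uint8))
        if n<2: print(nm,"none");continue
        k=1+np.argmax(s[1:,4]);ys,xs=np.where(l==k)
        W=p2plane(c,np.stack([xs,ys],1),0.022)[:,:2].astype(np.float32)
        (ctr,wh,a)=cv2.minAreaRect(W*1000);b=cv2.boxPoints((ctr,wh,a))
        e=b[1]-b[0] if np.linalg.norm(b[1]-b[0])>np.linalg.norm(b[2]-b[1]) else b[2]-b[1]
        C=np.cov(W.T);w,v=np.linalg.eigh(C);d=v[:,1]*np.sign(v[0,1])
        print(cx,cy,nm,len(xs),"ctr",np.round(ctr,1),"mean",(W.mean(0)*1000).round(1),"wh",np.round(wh,1),"PCA ang",round(np.degrees(np.arctan2(d[1],d[0])),1),"L,W",np.sqrt(12*w[::-1]).__mul__(1000).round(1),"z",np.nanmedian(P[l==k][:,2]).round(4))
def up(x0,y0,x1,y1,k,n,c):
    cv2.imwrite(f"pics/{n}.png",cv2.resize(c["image"][y0:y1,x0:x1],None,fx=k,fy=k,interpolation=cv2.INTER_CUBIC))
up(110,115,300,195,4,"top0z",c)
up(300,170,420,260,6,"top0p",c)
E
```

```text
322 202 depth 250 ctr [ 543.7 -166.4] mean [ 543.8 -166.5] wh [22.2 61. ] PCA ang -18.2 L,W [61.  22.7] z 0.0225
col none
363 205 depth 359 ctr [ 538.4 -262.2] mean [ 538.4 -262.5] wh [24.3 83. ] PCA ang -2.4 L,W [83.3 23.9] z 0.0224
col none
400 236 depth 322 ctr [ 466.4 -347. ] mean [ 466.5 -347.3] wh [24.5 70.9] PCA ang -20.8 L,W [71.2 24.1] z 0.0221
col none
```

View pics/top0z.png

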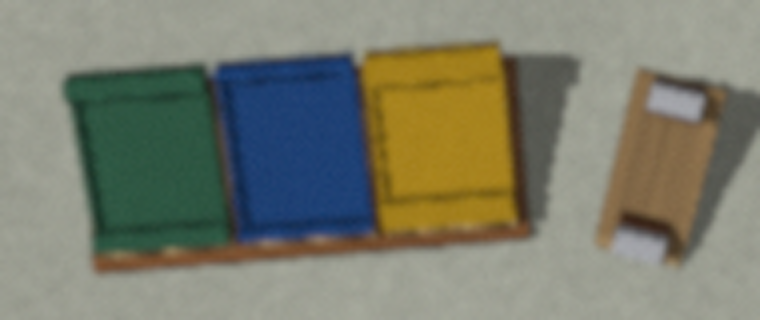

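View pics/top0p.png

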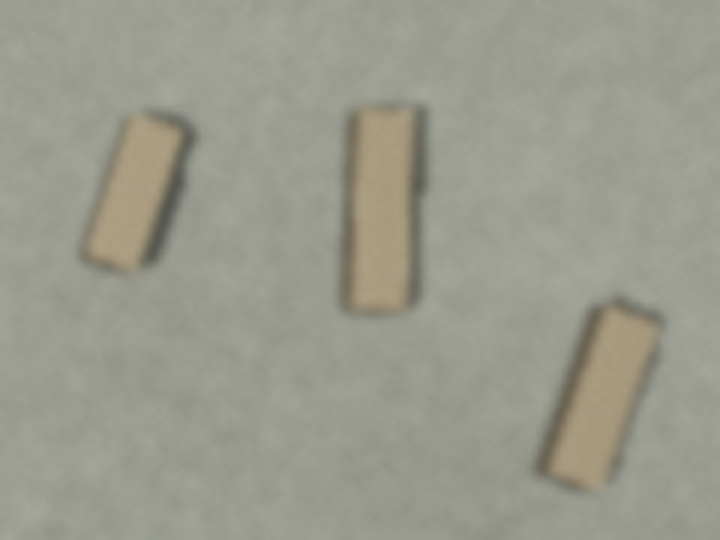

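```bash
python3 - <<'E'
from h import *
import pickle
c=pickle.load(open("top0.pkl","rb"));P=cloud(c);hsv=cv2.cvtColor(c["image"],cv2.COLOR_BGR2HSV).astype(int)
H,S,V=hsv[...,0],hsv[...,1],hsv[...,2]
cm={"green":(H>60)&(H<95)&(S>90),"blue":(H>100)&(H<130)&(S>110),"yel":(H>15)&(H<32)&(S>150)}
sub=np.zeros(H.shape,bool);sub[120:190,115:245]=1
for n,m in cm.items():
    m=m&sub;nn,l,s,ce=cv2.connectedComponentsWithStats(m.astype(np.uint8));k=1+np.argmax(s[1:,4]);m=l==k
    Q=P[m];Q=Q[~np.isnan(Q[:,0])]
    # ransac plane for floor
    rng=np.random.default_rng(0);best=None
    for _ in range(400):
        a=Q[rng.choice(len(Q),3,False)];nv=np.cross(a[1]-a[0],a[2]-a[0]);nn_=np.linalg.norm(nv)
        if nn_<1e-5: continue
        nv/=nn_;d=np.abs((Q-a[0])@nv)<.0025
        if best is None or d.sum()>best.sum(): best=d
    I=Q[best];mu=I.mean(0);nv=np.linalg.svd(I-mu)[2][2];nv*=np.sign(nv[2])
    print(n,len(Q),best.sum(),"tilt",np.degrees(np.arccos(nv[2])).round(1),"yaw of upslope",np.degrees(np.arctan2(-nv[1],-nv[0])).round(1),"inl mean",(mu*1000).round(1))
    ys,xs=np.where(m);  # outline projected on the floor plane
    u=p2ray(c,np.stack([xs,ys],1));q=np.stack([u[:,0],-u[:,1],-np.ones(len(u))],1)@np.array(c["attitude"]).T;e=np.array(c["eye"])
    W=e+q*(((mu-e)@nv)/(q@nv))[:,None]
    ax=np.array([-nv[0],-nv[1],0]);ax/=np.linalg.norm(ax);y=np.cross(nv,[ax[0],ax[1],0]);y/=np.linalg.norm(y);x=np.cross(y,nv)
    L=np.stack([(W-mu)@x,(W-mu)@y],1).astype(np.float32)*1000
    r=cv2.minAreaRect(L);print("   rect",np.round(r[0],1),np.round(r[1],1),round(r[2],1)," ctr world",((mu+x*r[0][0]/1000+y*r[0][1]/1000)*1000).round(1))
# gauge cloud
sub=np.zeros(H.shape,bool);sub[128:185,255:298]=1
G=P[sub];G=G[G[:,2]>.012];print(len(G))
for cent in [(0.64,-.047)]:
    mm=np.hypot(G[:,0]-cent[0],G[:,1]-cent[1])<.02
    I=G[mm];mu=I.mean(0)
    for _ in range(5):
        nv=np.linalg.svd(I-mu)[2][2];nv*=np.sign(nv[2]);d=np.abs((G-mu)@nv)<.003;I=G[d];mu=I.mean(0)
    print("gauge floor inl",len(I),"tilt",np.degrees(np.arccos(nv[2])).round(1),"yaw",np.degrees(np.arctan2(-nv[1],-nv[0])).round(1),(mu*1000).round(1))
    hh=(G-mu)@nv
    for lo,hi in [(.008,.016),(.018,.03)]:
        q=G[(hh>lo)&(hh<hi)];print(lo,len(q),(q.mean(0)*1000).round(1))
    r=cv2.minAreaRect((G[:,:2]*1000).astype(np.float32));print(r)
    top=G[(hh>.018)];km=top[:,0]>mu[0];a,b=top[km].mean(0),top[~km].mean(0);print(a,b,(a+b)/2,np.degrees(np.arctan2((a-b)[1],(a-b)[0])))
E
```

```text
green 1403 832 tilt 30.0 yaw of upslope 7.0 inl mean [640.3 242.6  48.1]
   rect [-1.  -0.5] [ 77.  103.9] 89.1  ctr world [639.5 241.9  47.6]
blue 1454 924 tilt 29.9 yaw of upslope 6.1 inl mean [649.5 158.4  47.9]
   rect [-1.1  0.5] [ 78.4 104.7] 89.8  ctr world [648.5 158.9  47.3]
yel 1591 712 tilt 29.8 yaw of upslope 7.1 inl mean [658.4  74.4  48.2]
   rect [-3.4  0. ] [ 84.5 109. ] 88.7  ctr world [655.5  74.1  46.5]
1037
gauge floor inl 685 tilt 30.1 yaw -14.4 [647.5 -53.9  40.8]
0.008 65 [634.8 -50.1  46.9]
0.018 174 [637.4 -51.2  62.6]
((643.1126708984375, -52.64875030517578), (53.76774978637695, 106.39225769042969), 76.50049591064453)
[ 0.67369925 -0.05969737  0.08422625] [ 0.59850644 -0.04203551  0.0393441 ] [ 0.63610285 -0.05086644  0.06178518] -13.218452942870496
```

Lengths come out clearly at 61, 83 and 71 mm:

| Post | Centre (mm) | Yaw |
|---|---|---|
| short | (544, -166) | -18° |
| long | (538, -262) | -2.4° |
| middle | (466, -347) | -21° |

The gauge floor centre is about (647, -53.7, 40.5) mm at yaw -14°. The compartments are at yaw 6°, with their floors at about 47 mm. I go to the short post first.

```bash
python3 -m creep '[[0.6,200,-383,-20,-0.05],[0.6,405,-775,-140,-0.0925],[0.6,405,-775,-140,-0.0925],[0.6,405,-775,-140,-0.0925],[0.6,405,-775,-140,-0.0925],[0.6,405,-775,-140,-0.0925],[0.6,405,-775,-140,-0.0925],[0.6,405,-775,-140,-0.0925]]'
```

```text
time_s: 1.8
tcp_pos: [0.3228, 0.2574, 0.1818]
ee_rot: [[0.001, -0.311, -0.95], [0.001, -0.95, 0.311], [-1.0, -0.001, -0.0]]
wrist_force: [0.7, -0.2, 0.5]
gripper_width: 0.605
```

```bash
python3 -m creep '[[0.6,221,-424,-80,0],[0.6,221,-424,-80,0],[0.6,221,-424,-80,0],[0.6,221,-424,-80,0],[0.6,221,-424,-80,0],[0.6,221,-424,-80,0],[0.6,221,-424,-80,0],[0.6,221,-424,-80,0]]'
```

```text
time_s: 2.6
tcp_pos: [0.5054, -0.0931, 0.1159]
ee_rot: [[0.002, -0.311, -0.95], [0.001, -0.95, 0.311], [-1.0, -0.002, -0.001]]
wrist_force: [0.8, 1.1, 0.7]
gripper_width: 0.6
```

```bash
python3 -m creep '[[0.6,38.5,-73.4,-20,0],[0.6,38.5,-73.4,-40,0],[0.6,38.5,-73.4,-65,0],[0.6,38.5,-73.4,-89.9,0],[0.6,38.5,-73.4,-89.9,0],[0.6,38.5,-73.4,-89.9,0],[0,38.5,-73.4,-89.9,0],[0,38.5,-73.4,-89.9,0]]'
```

```text
time_s: 3.4
tcp_pos: [0.5451, -0.1662, 0.0277]
ee_rot: [[0.005, -0.31, -0.951], [0.001, -0.951, 0.31], [-1.0, -0.002, -0.005]]
wrist_force: [0.4, 1.1, -0.2]
gripper_width: 0.497
```

```bash
python3 - <<'E'
from h import *
c=capture("top");save(c,"t1")
cv2.imwrite("pics/t1z.png",cv2.resize(c["image"][110:270,250:430],None,fx=4,fy=4,interpolation=cv2.INTER_CUBIC))
s=sense();print(s["tcp_pos"],s["gripper_width"],s["wrist_force"],s["joints"],s["time_s"])
E
```

```text
[ 0.54487138 -0.16622537  0.02757159] 0.4527458360878256 [ 0.75587181 -0.12981868  0.18656532] [ -0.70586195  30.43416098 -21.58411772  -0.09757713 -37.71000463
  72.70094601] 3.45
```

View pics/t1z.png

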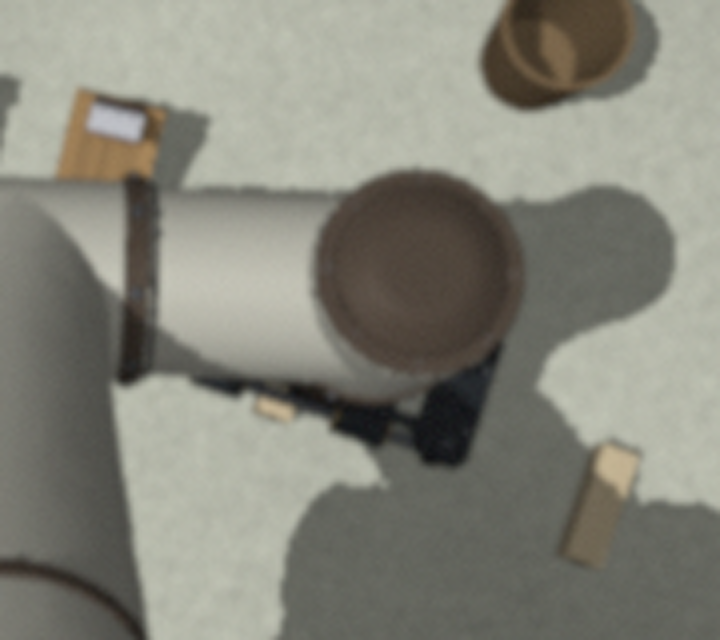

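The post's near end shows between the fingers (crop pixel (275,408)), and the jaws are still closing.

```bash
python3 -m creep '[[0,-1,0,-1.6,0],[0,-1,0,-1.6,0],[0,-1,0,-1.6,0],[0,-1,0,-1.6,0],[0,-1,0,-1.6,0],[0,-1,0,-1.6,0],[0,-1,0,-1.6,0],[0,-1,0,0,0]]'
```

```text
time_s: 4.25
tcp_pos: [0.5437, -0.1662, 0.0274]
ee_rot: [[0.005, -0.311, -0.951], [0.001, -0.951, 0.311], [-1.0, -0.003, -0.004]]
wrist_force: [-0.1, 0.2, -0.4]
gripper_width: 0.246
```

Gripped: a width of 0.246 is about 21.4 mm. I carry it over the gauge, to the spot where the nose will press on the upper cheek and pivot the post in the jaws.

```bash
python3 -m creep '[[0,0,0,40,0],[0,15,18,80,0.03],[0,40,47,98,0.07],[0,68,80,98,0.07],[0,96.4,114.2,98,0.07],[0,96.4,114.2,98,0.07],[0,96.4,114.2,98,0.07],[0,96.4,114.2,85,0.07]]'
```

```text
time_s: 5.05
tcp_pos: [0.6406, -0.0524, 0.1131]
ee_rot: [[0.007, -0.243, -0.97], [0.002, -0.97, 0.243], [-1.0, -0.003, -0.007]]
wrist_force: [-0.1, -0.0, -0.8]
gripper_width: 0.247
```

```bash
python3 - <<'E'
from h import *
c=capture("side");save(c,"s1");d=capture("top")
a=cv2.resize(c["image"][130:260,180:310],None,fx=4.5,fy=4.5,interpolation=cv2.INTER_CUBIC)
cv2.imwrite("pics/s1z.png",a)
cv2.imwrite("pics/t2z.png",cv2.resize(d["image"][110:210,220:350],None,fx=5,fy=5,interpolation=cv2.INTER_CUBIC))
E
```

```text
(no output)
```

View pics/s1z.png

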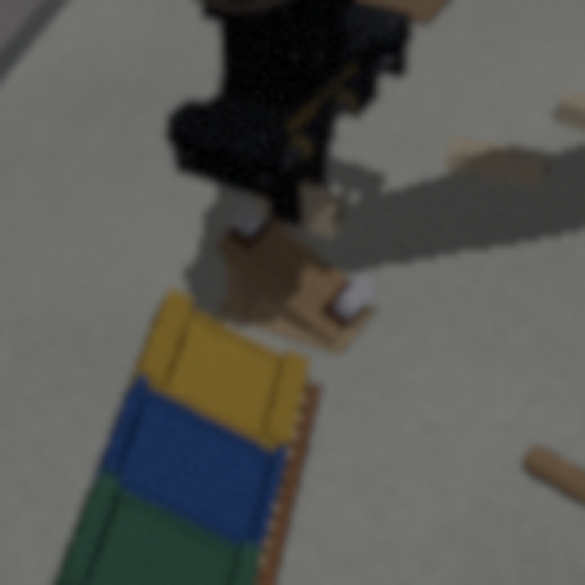

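View pics/t2z.png

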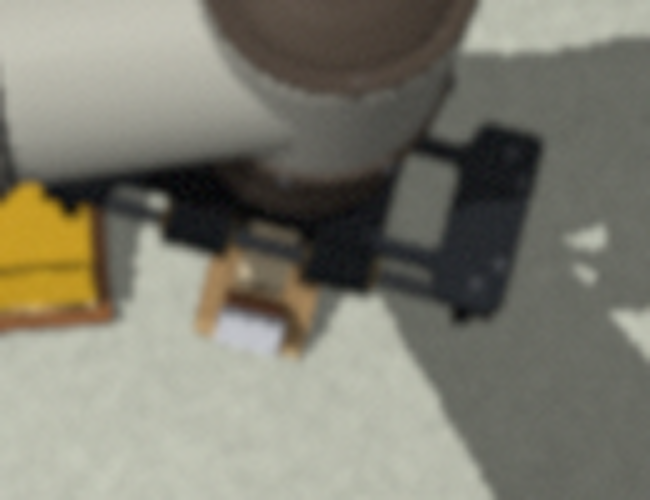

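The post is held horizontally. Its tail shows at (320,205) in the side crop, in line with the gauge. I press down in small steps to pivot it.

```bash
python3 -m creep '[[0,-0.5,0.4,-3,0],[0,-0.5,0.4,-6,0],[0,-0.5,0.4,-8,0],[0,-0.5,0.4,-10,0],[0,-0.5,0.4,-12,0],[0,-0.5,0.4,-14,0],[0,-0.5,0.4,-14,0],[0,-0.5,0.4,-14,0]]'
```

```text
time_s: 5.95
tcp_pos: [0.6371, -0.0525, 0.0955]
ee_rot: [[-0.001, -0.245, -0.969], [0.001, -0.969, 0.245], [-1.0, -0.001, 0.002]]
wrist_force: [-1.4, 0.4, -0.5]
gripper_width: 0.249
```

```bash
cat > v.py <<'E'
from h import *
import sys
n=sys.argv[1]
c=capture("side");d=capture("top")
a=cv2.resize(c["image"][150:230,215:295],(560,560),interpolation=cv2.INTER_CUBIC)
a=cv2.convertScaleAbs(a,alpha=1.8,beta=10)
cv2.imwrite(f"pics/{n}s.png",a)
cv2.imwrite(f"pics/{n}t.png",cv2.resize(d["image"][110:210,130:350],None,fx=3.5,fy=3.5,interpolation=cv2.INTER_CUBIC))
E
python3 v.py p1
```

```text
(no output)
```

View pics/p1s.png

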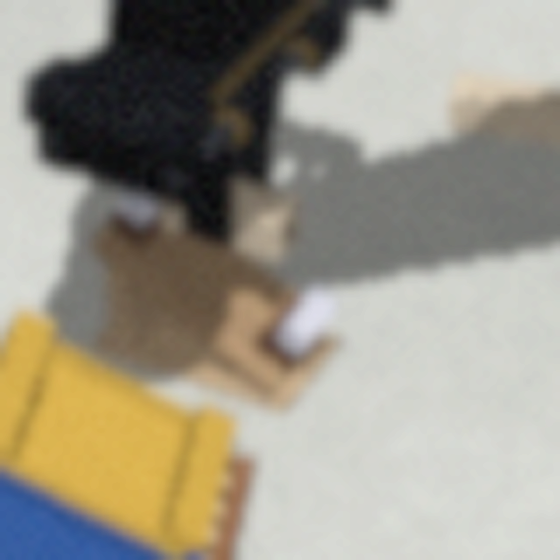

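```bash
cat > tail.py <<'E'
from h import *
c=capture("side");P=cloud(c);s=sense();t=np.array(s["tcp_pos"])
hsv=cv2.cvtColor(c["image"],cv2.COLOR_BGR2HSV).astype(int)
yv=np.array(s["ee_rot"])[:,1];zv=-np.array(s["ee_rot"])[:,2]
if zv[0]<0: zv=-zv
zv[2]=0;zv/=np.linalg.norm(zv)
D=P-t;u=D@zv;v=D@np.array([-zv[1],zv[0],0])
m=(np.abs(v)<.014)&(u>-.06)&(u<-.008)&(D[...,2]<0.03)&(D[...,2]>-.05)
ys,xs=np.where(m)
print(np.round(t,4),np.round(s["wrist_force"],2),s["time_s"])
o=np.argsort(u[m])
for k in o[::max(1,len(o)//22)]: print(xs[k],ys[k],"u %.1f v %.1f z %.1f"%(u[m][k]*1e3,v[m][k]*1e3,D[m][k][2]*1e3),hsv[ys[k],xs[k]])
E
python3 tail.py
```

```text
[ 0.6371 -0.0525  0.0956] [-0.83 -0.28 -1.48] 6.1
257 184 u -33.3 v -2.5 z -24.7 [20 25 62]
255 183 u -32.2 v 7.8 z -14.5 [18 52 73]
254 182 u -31.8 v 13.1 z -7.5 [18 49 93]
257 180 u -31.4 v -6.3 z -12.6 [17 35 65]
256 179 u -31.2 v -0.5 z -5.3 [16 47 71]
257 178 u -30.7 v -7.8 z -6.4 [21 28 63]
256 183 u -29.9 v -2.5 z -22.1 [16 48 58]
256 178 u -28.9 v -4.7 z -5.0 [21 39 65]
254 180 u -28.1 v 6.4 z -5.6 [18 49 88]
253 184 u -25.8 v 8.9 z -19.8 [18 50 92]
252 181 u -24.5 v 12.3 z -6.8 [18 49 94]
252 185 u -23.5 v 11.1 z -22.9 [17 46 88]
251 182 u -21.7 v 13.6 z -10.7 [19 50 87]
251 181 u -20.3 v 11.0 z -9.1 [17 49 83]
251 183 u -19.5 v 9.9 z -17.6 [17 51 90]
251 179 u -18.0 v 6.7 z -5.2 [17 54 66]
250 183 u -16.2 v 10.3 z -18.4 [19 49 83]
249 182 u -14.4 v 13.0 z -13.5 [18 52 64]
249 181 u -13.1 v 10.6 z -11.8 [18 50 61]
250 178 u -11.5 v 1.5 z -6.9 [16 53 63]
248 181 u -10.4 v 12.0 z -11.7 [20 52 44]
248 183 u -9.0 v 10.0 z -21.1 [19 55 51]
251 173 u -8.3 v -10.9 z 2.9 [120  26  10]
```

View pics/p1t.png

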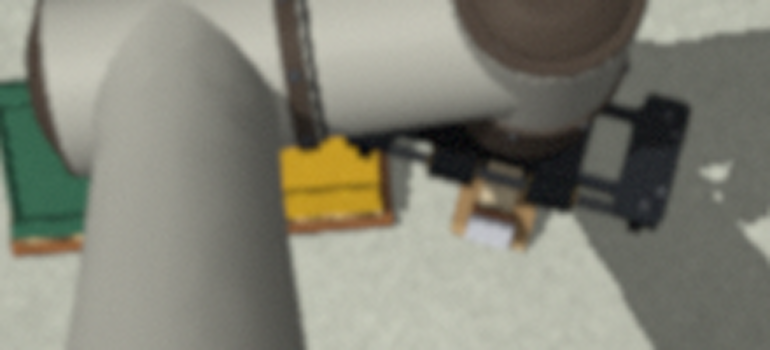

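The post is still level (tail z from -4 to -24 relative to the TCP). The nose went down just in front of the cheek. I lift and move 8 mm further up-slope.

```bash
python3 -m creep '[[0,0,0,10,0],[0,0,0,19,0],[0,8,-1.5,19,0],[0,8,-1.5,19,0],[0,8,-1.5,17,0],[0,8,-1.5,15,0],[0,8,-1.5,15,0],[0,8,-1.5,15,0]]'; python3 - <<'E'
from h import *
s=sense();print(s["tcp_pos"],s["wrist_force"])
E
```

```text
time_s: 6.9
tcp_pos: [0.645, -0.0541, 0.1106]
ee_rot: [[-0.001, -0.245, -0.969], [0.001, -0.969, 0.245], [-1.0, -0.001, 0.002]]
wrist_force: [-1.2, 0.4, 2.1]
gripper_width: 0.248
[ 0.64499733 -0.05406278  0.1106218 ] [-1.23341399  0.44917889  2.05473912]
```

```bash
python3 -m creep '[[0,0,0,-3,0],[0,-0.5,0.1,-6,0],[0,-1,0.2,-9,0],[0,-1.5,0.4,-11,0],[0,-2,0.5,-13,0],[0,-2.5,0.6,-15,0],[0,-3,0.7,-17,0],[0,-3,0.7,-17,0]]'; python3 tail.py
```

```text
time_s: 7.7
tcp_pos: [0.643, -0.0536, 0.0962]
ee_rot: [[0.002, -0.244, -0.97], [0.001, -0.97, 0.244], [-1.0, -0.001, -0.002]]
wrist_force: [-3.1, 0.7, 8.8]
gripper_width: 0.25
[ 0.643  -0.0536  0.0961] [-3.16  0.76  9.74] 7.75
253 184 u -33.3 v 11.3 z -17.9 [18 48 79]
254 182 u -32.1 v 2.7 z -16.4 [ 18  45 103]
252 185 u -30.6 v 12.7 z -21.7 [17 45 79]
252 184 u -29.9 v 11.4 z -19.0 [19 47 92]
254 180 u -28.8 v -3.3 z -13.9 [19 46 89]
251 183 u -26.7 v 11.8 z -16.1 [ 19  47 103]
251 184 u -26.2 v 11.0 z -20.6 [20 49 94]
252 180 u -24.5 v 1.4 z -12.3 [18 48 90]
253 179 u -23.7 v -6.4 z -13.8 [16 47 70]
250 183 u -22.5 v 10.4 z -18.5 [18 47 97]
251 179 u -21.4 v 2.0 z -9.2 [17 51 70]
249 182 u -20.2 v 12.4 z -14.2 [19 47 86]
249 181 u -19.9 v 11.6 z -11.1 [19 52 79]
248 182 u -17.0 v 12.9 z -14.9 [18 50 76]
251 177 u -15.1 v -9.2 z -10.9 [17 40 57]
248 181 u -14.4 v 8.3 z -15.1 [19 52 69]
251 168 u -13.4 v -13.5 z 19.1 [120   9  27]
247 180 u -12.8 v 11.5 z -9.8 [19 48 59]
249 177 u -12.2 v -2.1 z -7.5 [20 49 62]
250 176 u -11.6 v -9.4 z -8.5 [18 52 49]
250 172 u -10.7 v -11.5 z 4.8 [150  17  15]
248 177 u -10.2 v 0.5 z -6.4 [17 55 65]
246 180 u -9.6 v 11.9 z -10.6 [20 55 42]
246 184 u -9.2 v 12.1 z -25.7 [18 60 55]
249 170 u -8.4 v -9.7 z 12.6 [110  64  12]
```

It pivots at about 9 N and is now tilted about 22°. I press a little more.

```bash
python3 -m creep '[[0,-1,0.2,-4,0],[0,-1,0.2,-5,0],[0,-1,0.2,-6,0],[0,-1,0.2,-7,0],[0,-1,0.2,-7,0],[0,-1,0.2,-7,0],[0,-1,0.2,-7,0],[0,-1,0.2,-7,0]]'; python3 tail.py
```

```text
time_s: 8.55
tcp_pos: [0.6431, -0.0536, 0.0919]
ee_rot: [[0.006, -0.243, -0.97], [-0.0, -0.97, 0.243], [-1.0, -0.001, -0.005]]
wrist_force: [-3.3, 0.4, 11.3]
gripper_width: 0.25
[ 0.6431 -0.0536  0.0919] [-3.16  0.76 10.5 ] 8.6
257 194 u -45.2 v 8.4 z -49.8 [138  13 100]
255 182 u -31.0 v -5.7 z -18.1 [20 40 77]
254 183 u -29.6 v -1.8 z -19.8 [ 18  45 102]
254 182 u -28.4 v -4.0 z -17.9 [19 47 87]
253 182 u -27.1 v -0.2 z -15.9 [18 48 90]
251 188 u -26.1 v 11.2 z -31.6 [17 54 75]
252 182 u -24.5 v 1.5 z -15.7 [19 48 90]
250 183 u -23.3 v 11.7 z -13.2 [ 18  46 100]
252 181 u -22.3 v -2.6 z -15.3 [19 50 72]
249 184 u -21.0 v 13.9 z -16.3 [19 47 92]
249 187 u -19.9 v 12.6 z -28.9 [18 52 88]
251 180 u -19.0 v -2.2 z -12.3 [18 50 66]
249 181 u -17.4 v 7.2 z -10.6 [17 53 68]
248 182 u -16.7 v 12.3 z -11.3 [19 52 69]
248 184 u -15.8 v 11.0 z -20.0 [17 50 82]
250 178 u -14.6 v -4.1 z -7.5 [19 48 58]
247 184 u -13.2 v 12.6 z -19.8 [17 53 68]
249 179 u -12.5 v -1.5 z -10.3 [18 51 65]
247 186 u -11.4 v 10.0 z -29.8 [17 57 72]
250 173 u -10.3 v -12.2 z 4.7 [120  20  13]
250 171 u -10.1 v -12.9 z 11.7 [120  32  16]
249 177 u -9.8 v -6.4 z -6.8 [19 50 56]
250 175 u -9.2 v -13.9 z -4.2 [165  24  21]
249 173 u -8.4 v -9.5 z 5.8 [150  36   7]
```

Tilt is now about 31°. The tail top corner sits where a 30° tilt predicts. I back off to a spot 41 mm out along the slot normal.

```bash
python3 -m creep '[[0,0,0,9,0],[0,-6,1.6,9,0],[0,-14,4,9,0],[0,-23.1,6.6,9,0],[0,-23.1,6.6,8,0],[0,-23.1,6.6,8,0],[0,-23.1,6.6,8,0],[0,-23.1,6.6,8,0]]'; python3 v.py p2;python3 - <<'E'
from h import *
s=sense();print(s["tcp_pos"],s["wrist_force"],s["time_s"])
E
```

```text
time_s: 9.4
tcp_pos: [0.6203, -0.047, 0.0998]
ee_rot: [[0.006, -0.243, -0.97], [-0.0, -0.97, 0.243], [-1.0, -0.001, -0.006]]
wrist_force: [-0.2, 0.0, -1.2]
gripper_width: 0.252
[ 0.620245   -0.04704359  0.0998072 ] [-0.13171113 -0.19751855 -1.19648144] 9.5
```

View pics/p2s.png

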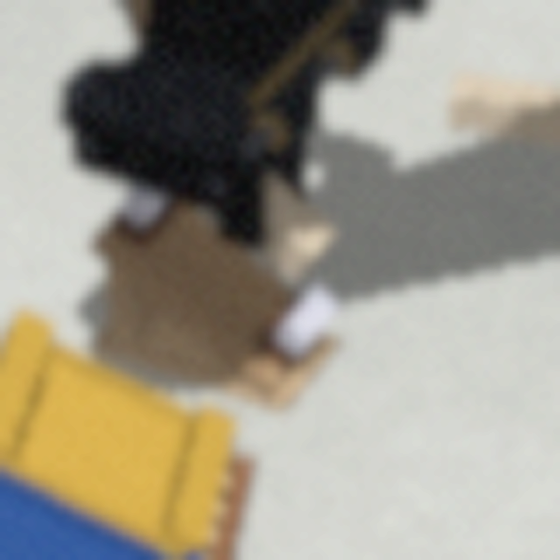

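View pics/p2t.png

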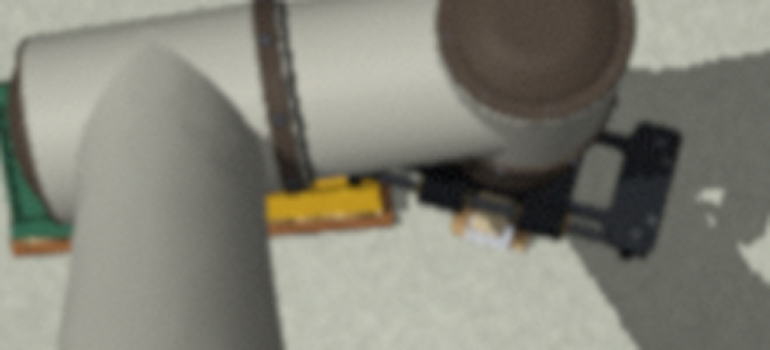

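The post is now parallel to the slot. I lower it along the slot normal.

```bash
python3 -m creep '[[0,2,-0.5,-3.6,0],[0,4,-1,-7.2,0],[0,6,-1.5,-10.7,0],[0,8,-2,-14.3,0],[0,10,-2.5,-17.9,0],[0,11.5,-2.8,-20.5,0],[0,13,-3.2,-23.2,0],[0,14,-3.5,-25,0]]';python3 - <<'E'
from h import *
s=sense();print(s["tcp_pos"],s["wrist_force"],s["time_s"])
E
```

```text
time_s: 10.3
tcp_pos: [0.6343, -0.0506, 0.0745]
ee_rot: [[0.005, -0.243, -0.97], [-0.0, -0.97, 0.243], [-1.0, -0.001, -0.005]]
wrist_force: [0.4, 0.4, 0.0]
gripper_width: 0.247
[ 0.63429054 -0.05064699  0.07447398] [0.42734727 0.39608746 0.03060255] 10.3
```

```bash
python3 -m creep '[[0,1.5,-0.4,-2.6,0],[0,3,-0.7,-5.2,0],[0,4,-1,-7,0],[0,4.8,-1.2,-8.6,0],[0,5.3,-1.3,-9.5,0],[0,5.8,-1.4,-10.4,0],[0,6.3,-1.5,-11.2,0],[0,6.3,-1.5,-11.2,0]]';python3 tail.py
```

```text
time_s: 11.1
tcp_pos: [0.6406, -0.0521, 0.0632]
ee_rot: [[0.005, -0.243, -0.97], [-0.0, -0.97, 0.243], [-1.0, -0.001, -0.005]]
wrist_force: [-0.4, 0.2, -1.3]
gripper_width: 0.251
[ 0.6406 -0.0521  0.0633] [ 0.79  0.35 -1.16] 11.15
260 197 u -52.1 v 6.3 z -30.3 [135   5 102]
260 195 u -49.5 v 1.2 z -27.0 [120  12 123]
258 197 u -47.7 v 11.1 z -28.6 [116  15 118]
257 197 u -45.6 v 13.5 z -27.6 [120  14 112]
257 196 u -43.8 v 10.3 z -26.6 [120  13 117]
258 193 u -41.1 v -1.4 z -24.0 [135  10 102]
255 196 u -33.9 v 5.1 z -34.0 [162  16  80]
254 192 u -32.1 v 7.8 z -17.0 [ 19  50 107]
253 196 u -31.0 v 12.7 z -29.7 [11 84 58]
255 194 u -29.7 v -2.6 z -33.0 [ 9 53 63]
253 191 u -26.6 v 4.2 z -17.6 [ 19  48 118]
254 188 u -25.0 v -5.2 z -12.8 [18 36 70]
251 196 u -23.3 v 11.6 z -33.3 [17 59 82]
254 194 u -22.3 v -9.3 z -40.3 [15 58 70]
250 193 u -20.6 v 12.7 z -21.7 [18 47 92]
250 190 u -18.8 v 9.0 z -13.2 [19 49 83]
249 195 u -17.2 v 13.2 z -30.5 [17 58 84]
249 190 u -16.0 v 10.3 z -13.3 [17 48 74]
248 193 u -13.7 v 13.1 z -23.9 [18 54 71]
249 187 u -12.3 v 3.6 z -7.5 [17 55 65]
250 185 u -11.0 v -5.1 z -6.0 [22 52 54]
250 182 u -9.9 v -7.5 z 3.7 [60 17 15]
247 191 u -9.7 v 12.0 z -18.3 [18 57 45]
247 189 u -9.2 v 10.7 z -11.5 [20 53 43]
```

```bash
python3 -m creep '[[0,0.3,-0.1,-0.6,0],[0,0.6,-0.1,-1.2,0],[0,0.9,-0.2,-1.8,0],[0,1.2,-0.3,-2.4,0],[0,1.2,-0.3,-2.4,0],[0,1.2,-0.3,-2.4,0],[0,1.2,-0.3,-2.4,0],[0,1.2,-0.3,-2.4,0]]';python3 - <<'E'
from h import *
s=sense();print(s["tcp_pos"],s["wrist_force"],s["moment"],s["time_s"])
E
```

```text
time_s: 11.95
tcp_pos: [0.6409, -0.0522, 0.0627]
ee_rot: [[0.004, -0.243, -0.97], [-0.0, -0.97, 0.243], [-1.0, -0.001, -0.004]]
wrist_force: [-6.7, 1.7, 9.6]
gripper_width: 0.25
[ 0.6409264  -0.05221625  0.06272545] [-6.73013046  1.74072883  9.6290244 ] [0.63194315 1.60048421 0.07583705] 11.95
```

The contact force (-6.7, 1.7, 9.6) N is along the slot normal, so the post is seated. To be certain, I let it rest freely by opening slightly, check, then regrip.

```bash
python3 -m creep '[[0,-0.2,0,0.3,0],[0.34,-0.2,0,0.5,0],[0.34,-0.2,0,0.5,0],[0.34,-0.2,0,0.5,0],[0.34,-0.2,0,0.5,0],[0.34,-0.2,0,0.5,0],[0,-0.2,0,0.5,0],[0,-0.2,0,0.5,0]]';python3 v.py p3; python3 tail.py
```

```text
time_s: 12.75
tcp_pos: [0.6407, -0.0522, 0.0632]
ee_rot: [[0.004, -0.243, -0.97], [-0.0, -0.97, 0.243], [-1.0, -0.001, -0.004]]
wrist_force: [0.2, -0.2, -1.4]
gripper_width: 0.255
[ 0.6407 -0.0522  0.0632] [ 0.39 -0.4   0.11] 12.9
260 197 u -52.6 v 6.9 z -29.7 [135   5 102]
259 196 u -49.9 v 8.5 z -25.6 [120  15 122]
261 193 u -47.4 v -9.5 z -27.3 [116  15 118]
260 193 u -44.8 v -7.7 z -27.0 [116  15 121]
257 195 u -42.6 v 7.8 z -24.8 [130  14 112]
256 195 u -40.4 v 10.2 z -23.9 [150  11  93]
255 193 u -33.9 v 4.6 z -22.4 [18 48 96]
254 195 u -32.8 v 9.1 z -27.5 [17 46 78]
253 198 u -31.5 v 13.6 z -36.7 [ 6 77 50]
255 191 u -30.0 v -2.5 z -20.8 [ 20  47 113]
253 192 u -27.6 v 6.0 z -19.8 [ 18  48 118]
252 192 u -25.9 v 9.1 z -18.3 [ 18  49 115]
251 192 u -24.0 v 12.0 z -17.0 [ 18  46 110]
252 190 u -22.9 v 3.6 z -15.3 [17 47 97]
250 193 u -20.6 v 12.6 z -21.7 [18 48 95]
250 195 u -19.5 v 11.0 z -31.1 [17 53 91]
251 189 u -17.5 v 0.4 z -15.5 [19 56 73]
249 196 u -16.1 v 11.5 z -35.9 [16 70 87]
249 188 u -14.2 v 6.8 z -8.4 [18 50 66]
248 188 u -12.7 v 10.4 z -6.6 [18 51 60]
250 186 u -11.3 v -4.6 z -9.3 [20 49 62]
251 183 u -10.6 v -12.6 z -3.2 [30 15 17]
247 195 u -9.2 v 11.8 z -34.3 [15 72 64]
250 183 u -8.4 v -10.1 z -2.3 [30 35 22]
```

View pics/p3s.png

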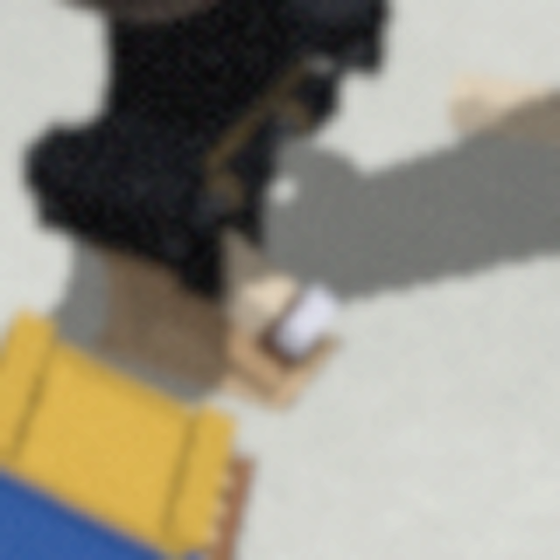

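The post is seated: its top is about 20–22 mm above the slot floor, just under the cheek tops. I've regripped it and now withdraw along the normal.

```bash
python3 -m creep '[[0,0,0,0,0],[0,0,0,0,0],[0,-5,1.2,8.7,0],[0,-10,2.4,17.5,0],[0,-15,3.6,26,0],[0,-20,5,35,0.05],[0,-19,18,46,0.15],[0,-17,40,46,0.25]]'
```

```text
time_s: 13.7
tcp_pos: [0.6239, -0.0126, 0.1119]
ee_rot: [[0.007, 0.007, -1.0], [0.001, -1.0, -0.007], [-1.0, -0.001, -0.007]]
wrist_force: [0.5, -0.1, -0.7]
gripper_width: 0.247
```

```bash
python3 -m creep '[[0,6,45,0,0.05],[0,11.5,85,0,0.098],[0,11.5,85,-6,0.098],[0,11.5,85,-14,0.098],[0,11.5,85,-14,0.098],[0,14,85.3,-18.5,0.098],[0,16.5,85.6,-22.8,0.098],[0,16.5,85.6,-22.8,0.098]]'; python3 v.py p4; python3 tail.py
```

```text
time_s: 14.5
tcp_pos: [0.6404, 0.0721, 0.0883]
ee_rot: [[0.006, 0.104, -0.995], [0.002, -0.995, -0.104], [-1.0, -0.001, -0.006]]
wrist_force: [-0.6, -0.2, -0.4]
gripper_width: 0.25
[0.6406 0.0726 0.0891] [ 0.1  -1.13 -0.3 ] 14.65
245 212 u -33.3 v 12.1 z -23.4 [ 19 110  65]
246 207 u -32.5 v -9.6 z -23.4 [21 43 60]
245 208 u -31.5 v 0.5 z -18.8 [19 59 61]
245 207 u -30.4 v -5.2 z -20.0 [19 46 61]
244 208 u -28.4 v -0.7 z -20.1 [18 53 62]
243 213 u -27.6 v 12.3 z -27.6 [18 69 67]
243 212 u -27.1 v 9.7 z -26.2 [17 60 68]
243 208 u -26.0 v 1.8 z -18.2 [18 54 61]
242 213 u -25.0 v 13.7 z -26.7 [19 53 67]
242 214 u -24.5 v 12.1 z -31.9 [19 65 67]
242 216 u -24.3 v 12.2 z -39.3 [ 20 123  62]
242 218 u -23.5 v 10.0 z -48.9 [ 22 177  62]
242 207 u -22.5 v -2.1 z -18.3 [16 51 55]
241 212 u -22.1 v 12.6 z -24.3 [16 49 67]
241 216 u -21.6 v 13.0 z -38.9 [ 20 115  62]
242 205 u -21.3 v -8.8 z -16.6 [18 60 55]
240 212 u -19.3 v 13.0 z -24.3 [19 53 67]
240 215 u -18.5 v 11.4 z -36.9 [19 85 66]
239 210 u -16.3 v 11.0 z -18.9 [19 57 49]
238 210 u -13.6 v 11.9 z -18.5 [17 49 47]
238 212 u -13.3 v 11.6 z -26.1 [18 53 63]
237 213 u -10.7 v 13.5 z -28.5 [19 77 63]
```

View pics/p4s.png

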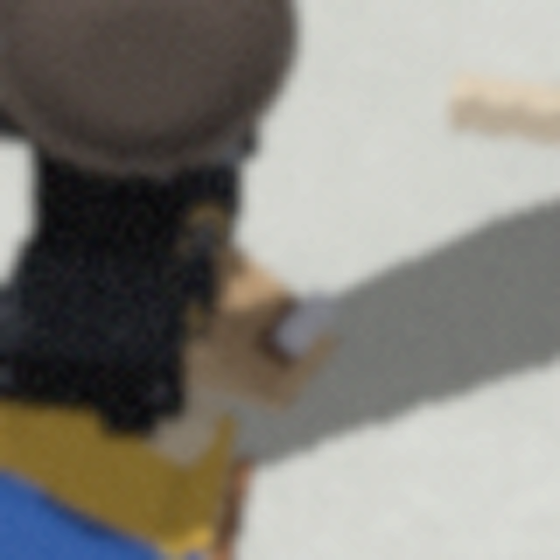

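View pics/p4t.png

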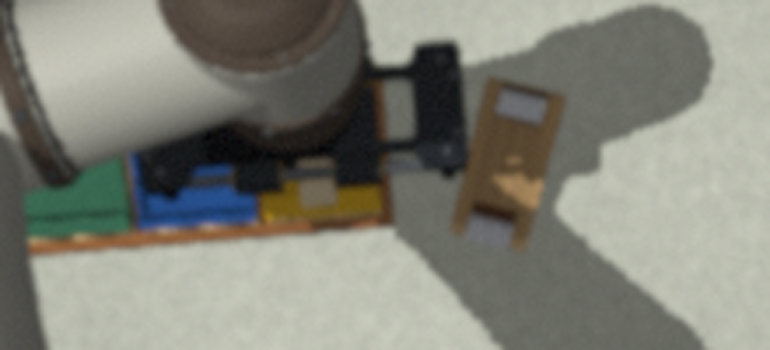

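```bash
python3 -m creep '[[0,2.2,0.4,-4.5,0],[0,4.5,0.7,-9,0],[0,6.5,1,-13,0],[0,8,1.2,-16,0],[0,9,1.3,-18,0],[0,9.4,1.4,-19,0],[0,9.8,1.4,-19.8,0],[0,9.8,1.4,-19.8,0]]'; python3 - <<'E'
from h import *
s=sense();print(s["tcp_pos"],s["wrist_force"],s["moment"],s["time_s"])
E
```

```text
time_s: 15.45
tcp_pos: [0.6507, 0.0742, 0.0699]
ee_rot: [[0.008, 0.105, -0.994], [0.002, -0.995, -0.105], [-1.0, -0.001, -0.008]]
wrist_force: [-0.2, 0.7, 2.7]
gripper_width: 0.246
[0.65066169 0.07417171 0.0698999 ] [-0.19355846  0.66359979  2.72734263] [ 2.19762613e-02 -3.32910717e-02  3.02962192e-05] 15.45
```

Contact at about 3 N where predicted. A touch more pressure, then release.

```bash
python3 -m creep '[[0,0.2,0,-0.8,0],[0,0.2,0,-0.8,0],[0.34,0.2,0,-0.4,0],[0.34,0.2,0,-0.4,0],[0.34,0.2,0,-0.4,0],[0.34,0.2,0,-0.4,0],[0.34,0.2,0,5,0],[0.34,0.2,0,20,0]]'; python3 - <<'E'
from h import *
s=sense();print(s["tcp_pos"],s["gripper_width"],s["wrist_force"],s["time_s"])
E
```

```text
time_s: 16.25
tcp_pos: [0.6498, 0.0739, 0.0886]
ee_rot: [[0.005, 0.104, -0.995], [0.001, -0.995, -0.104], [-1.0, -0.001, -0.005]]
wrist_force: [-0.3, -0.3, 0.3]
gripper_width: 0.342
[0.64982505 0.07385134 0.08862001] 0.3422145002770604 [-0.32109374 -0.33982194  0.26159925] 16.25
```

```bash
python3 -m creep '[[0.5,0,0,40,0],[0.5,-13,-40,60,-0.05],[0.5,-29,-88,60,-0.147],[0.5,-45,-136,60,-0.147],[0.5,-61,-184,60,-0.147],[0.5,-77,-232,60,-0.147],[0.5,-93,-280,40,-0.147],[0.5,-111.4,-336.3,10,-0.147]]'; python3 - <<'E'
from h import *
c=capture("side");P=cloud(c);d=capture("top")
cv2.imwrite("pics/q1s.png",cv2.resize(c["image"][150:260,180:310],None,fx=5,fy=5,interpolation=cv2.INTER_CUBIC))
cv2.imwrite("pics/q1t.png",cv2.resize(d["image"][110:270,120:420],None,fx=2.6,fy=2.6,interpolation=cv2.INTER_CUBIC))
s=sense();print(s["tcp_pos"],s["gripper_width"],s["time_s"])
E
```

```text
time_s: 17.05
tcp_pos: [0.5451, -0.2449, 0.1102]
ee_rot: [[0.009, -0.042, -0.999], [-0.001, -0.999, 0.042], [-1.0, 0.0, -0.009]]
wrist_force: [0.5, 0.4, -0.1]
gripper_width: 0.497
[ 0.54070688 -0.24654611  0.10592718] 0.49650033667449933 17.15
```

View pics/q1s.png

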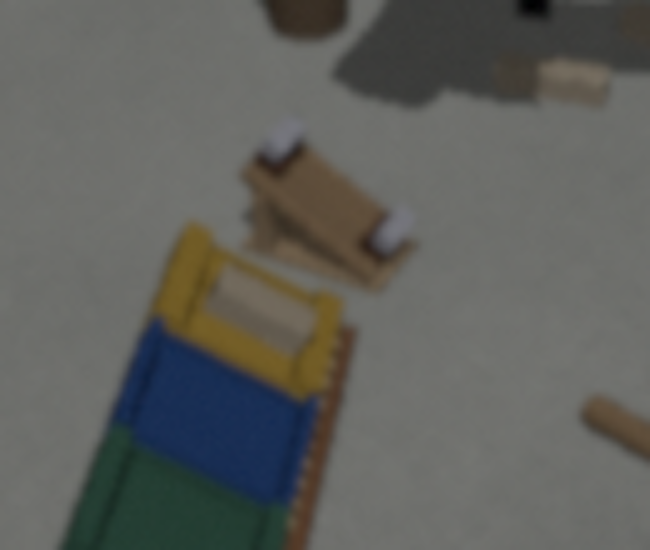

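View pics/q1t.png

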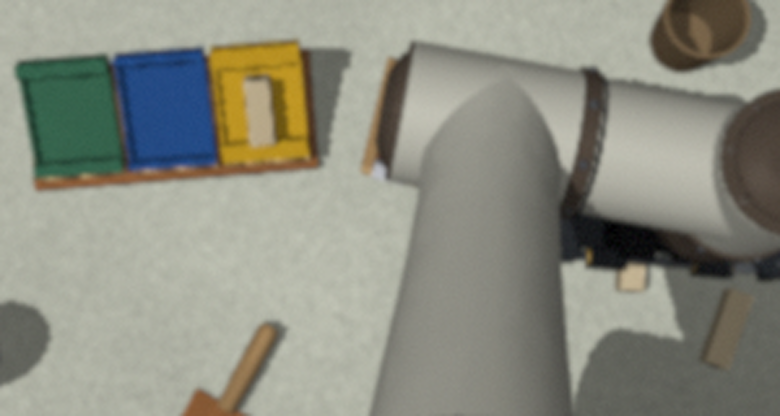

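The short post lies flat in yellow (side crop (262,305)). Next, the long post.

```bash
python3 -m creep '[[0.5,-2.3,-15.9,-30,0],[0.5,-2.3,-15.9,-55,0],[0.5,-2.3,-15.9,-79.9,0],[0.5,-2.3,-15.9,-79.9,0],[0.5,-2.3,-15.9,-79.9,0],[0,-2.3,-15.9,-79.9,0],[0,-2.3,-15.9,-79.9,0],[0,-2.3,-15.9,-79.9,0]]'; python3 - <<'E'
from h import *
s=sense();print(s["tcp_pos"],s["gripper_width"],s["time_s"])
E
```

```text
time_s: 17.95
tcp_pos: [0.5392, -0.2624, 0.0273]
ee_rot: [[0.001, -0.049, -0.999], [0.001, -0.999, 0.049], [-1.0, -0.001, -0.001]]
wrist_force: [-0.9, -1.3, -0.3]
gripper_width: 0.312
[ 0.53915061 -0.26244639  0.02731216] 0.31218177566603617 17.95
```

```bash
python3 -m creep '[[0,-0.7,0,-1.3,0],[0,-0.7,0,-1.3,0],[0,-0.7,0,-1.3,0],[0,-0.7,0,-1.3,0],[0,-0.7,0,30,0],[0,8,20,65,-0.05],[0,23,52,99,-0.13],[0,43,97,99,-0.195]]'; python3 - <<'E'
from h import *
s=sense();print(s["tcp_pos"],s["gripper_width"],s["wrist_force"],s["time_s"])
E
```

```text
time_s: 18.75
tcp_pos: [0.5849, -0.1662, 0.1315]
ee_rot: [[0.011, -0.247, -0.969], [-0.0, -0.969, 0.247], [-1.0, -0.002, -0.01]]
wrist_force: [1.0, 0.0, -0.9]
gripper_width: 0.249
[ 0.58493852 -0.16615677  0.13147444] 0.24900854551752835 [ 1.00426213  0.02063292 -0.85173427] 18.75
```

```bash
python3 -m creep '[[0,18,43,-2,0],[0,36,85,-2,0],[0,48.9,115.8,-6,0],[0,48.9,115.8,-10,0],[0,48.9,115.8,-14,0],[0,48.9,115.8,-16,0],[0,48.9,115.8,-16,0],[0,48.9,115.8,-16,0]]'; python3 - <<'E'
from h import *
s=sense();print(s["tcp_pos"],s["gripper_width"],s["wrist_force"],s["time_s"])
E
python3 tail.py
```

```text
time_s: 19.55
tcp_pos: [0.6336, -0.0514, 0.1156]
ee_rot: [[0.011, -0.249, -0.969], [-0.0, -0.969, 0.249], [-1.0, -0.002, -0.01]]
wrist_force: [-0.6, 0.4, -1.8]
gripper_width: 0.25
[ 0.63355382 -0.05144644  0.1155567 ] 0.24989380633130517 [-0.58015267  0.4184916  -1.78972427] 19.55
[ 0.6337 -0.0513  0.1157] [ 0.12 -0.59 -1.15] 19.6
261 175 u -43.1 v -4.0 z -7.4 [21 25 70]
259 177 u -41.6 v 5.7 z -9.1 [18 49 88]
258 178 u -41.3 v 11.4 z -9.3 [18 51 90]
260 180 u -40.9 v -1.6 z -25.0 [19 35 59]
258 177 u -40.1 v 9.2 z -7.4 [ 18  50 102]
261 179 u -39.6 v -10.5 z -27.4 [20 26 58]
259 175 u -37.9 v -1.1 z -7.4 [17 50 82]
256 179 u -36.0 v 14.0 z -13.0 [18 50 92]
256 181 u -34.4 v 11.4 z -22.5 [18 49 89]
258 174 u -32.4 v -5.0 z -7.9 [18 43 72]
255 182 u -31.6 v 12.7 z -26.4 [18 41 81]
254 182 u -28.5 v 13.3 z -27.1 [20 39 78]
254 180 u -27.4 v 11.0 z -21.5 [18 48 90]
253 179 u -25.1 v 12.9 z -17.4 [19 49 89]
255 174 u -24.1 v -1.4 z -8.4 [21 50 66]
253 175 u -22.1 v 7.2 z -7.4 [18 51 65]
252 179 u -21.2 v 12.1 z -19.3 [17 47 86]
251 177 u -18.2 v 12.7 z -12.5 [19 53 68]
252 174 u -16.7 v 3.6 z -7.8 [18 49 63]
253 172 u -14.6 v -6.3 z -7.2 [16 50 56]
250 176 u -13.6 v 10.5 z -11.8 [20 50 61]
249 177 u -11.1 v 12.3 z -15.1 [18 52 49]
249 175 u -10.2 v 10.4 z -9.3 [20 47 49]
252 169 u -9.7 v -9.1 z 0.4 [120  43  12]
252 170 u -8.3 v -11.4 z -5.1 [ 8 43 24]
```

```bash
python3 -m creep '[[0,0,0,-3,0],[0,0,0,-6,0],[0,0,0,-9,0],[0,0,0,-12,0],[0,0,0,-15,0],[0,0,0,-18,0],[0,0,0,-21,0],[0,0,0,-23,0]]'; python3 tail.py
```

```text
time_s: 20.4
tcp_pos: [0.6327, -0.0515, 0.0936]
ee_rot: [[0.009, -0.248, -0.969], [-0.001, -0.969, 0.248], [-1.0, -0.002, -0.009]]
wrist_force: [-5.7, 0.4, 6.8]
gripper_width: 0.248
[ 0.6327 -0.0515  0.0934] [-4.67 -0.24  5.96] 20.45
259 187 u -41.8 v 8.6 z -21.8 [19 44 92]
260 185 u -40.2 v -0.6 z -20.9 [ 17  46 106]
258 189 u -39.3 v 10.4 z -29.1 [20 43 72]
258 186 u -37.0 v 6.2 z -21.3 [ 19  48 116]
259 184 u -35.4 v -3.2 z -20.5 [ 19  48 117]
257 186 u -34.2 v 7.3 z -21.6 [ 19  46 116]
256 186 u -32.7 v 10.8 z -19.8 [ 18  46 111]
259 182 u -31.8 v -9.9 z -18.5 [19 41 87]
255 185 u -29.9 v 11.9 z -16.2 [ 20  46 110]
255 190 u -29.1 v 11.0 z -36.2 [17 47 87]
254 190 u -26.8 v 13.1 z -35.6 [16 46 83]
254 188 u -26.3 v 12.0 z -28.8 [18 48 91]
254 183 u -24.9 v 9.1 z -12.3 [19 50 82]
255 182 u -23.0 v -0.5 z -15.5 [18 52 73]
253 183 u -20.9 v 8.0 z -14.4 [17 51 80]
252 184 u -19.1 v 11.2 z -16.8 [17 50 82]
254 180 u -18.2 v -3.0 z -11.2 [18 48 64]
251 186 u -16.6 v 13.1 z -23.9 [18 50 77]
252 181 u -15.0 v 3.7 z -11.8 [17 53 67]
254 178 u -13.1 v -12.3 z -11.3 [25 35 44]
254 173 u -12.6 v -13.7 z 6.3 [15 16 32]
250 182 u -11.3 v 9.5 z -13.0 [18 52 59]
249 180 u -10.6 v 13.9 z -3.0 [17 59 39]
253 174 u -10.1 v -11.8 z 2.9 [ 0  0 10]
251 180 u -9.5 v 0.1 z -12.2 [16 51 65]
251 179 u -8.4 v -1.9 z -10.0 [19 55 65]
```

```bash
python3 -m creep '[[0,0,0,-3,0],[0,0,0,-5,0],[0,0,0,-7,0],[0,-1,0,-7,0],[0,-2.5,0.5,-7,0],[0,-4,0.8,-7,0],[0,-4.5,1,-8,0],[0,-4.5,1,-8,0]]'; python3 tail.py
```

```text
time_s: 21.25
tcp_pos: [0.6277, -0.0505, 0.085]
ee_rot: [[0.008, -0.248, -0.969], [-0.001, -0.969, 0.248], [-1.0, -0.001, -0.008]]
wrist_force: [-1.1, 0.5, 0.4]
gripper_width: 0.25
[ 0.6277 -0.0505  0.0851] [-2.17 -0.29  0.76] 21.3
261 190 u -40.9 v 4.0 z -26.7 [17 40 90]
261 189 u -38.1 v -1.0 z -27.3 [ 17  45 107]
260 189 u -36.8 v 2.8 z -25.2 [ 19  46 116]
258 190 u -34.5 v 11.5 z -23.9 [ 18  46 111]
259 188 u -33.5 v 3.2 z -22.3 [ 18  48 121]
261 192 u -32.2 v -12.1 z -48.6 [130   9  86]
259 187 u -31.1 v -1.2 z -22.2 [ 18  47 119]
257 190 u -30.4 v 10.3 z -26.3 [ 20  50 103]
256 188 u -28.8 v 13.5 z -17.0 [ 19  42 114]
257 187 u -27.5 v 4.9 z -19.4 [ 19  45 119]
257 186 u -25.9 v 1.9 z -18.1 [ 18  46 110]
255 188 u -24.4 v 11.9 z -19.6 [ 19  46 105]
257 184 u -22.1 v -5.1 z -16.5 [20 43 71]
254 187 u -20.3 v 10.7 z -18.1 [19 50 97]
255 184 u -18.3 v 0.6 z -14.0 [17 53 68]
253 192 u -18.0 v 13.3 z -36.4 [17 68 71]
252 187 u -15.0 v 13.7 z -18.0 [17 50 71]
252 186 u -14.0 v 11.8 z -15.8 [18 49 68]
252 184 u -13.0 v 9.8 z -9.8 [18 49 63]
251 190 u -11.4 v 13.9 z -30.7 [17 68 60]
254 181 u -10.4 v -7.3 z -10.5 [16 50 56]
251 189 u -9.3 v 10.1 z -30.1 [17 58 62]
254 178 u -8.4 v -11.3 z -2.4 [30 20 13]
```

```bash
python3 -m creep '[[0,0,0,2,0],[0,1,-0.2,3,0],[0,1.7,-0.4,3,0],[0,1.7,-0.4,2,0],[0,1.7,-0.4,1,0],[0,1.7,-0.4,0,0],[0,1.7,-0.4,-1,0],[0,1.7,-0.4,-1,0]]'; python3 v.py p5; python3 - <<'E'
from h import *
s=sense();print(s["tcp_pos"],s["gripper_width"],s["wrist_force"],s["moment"],s["time_s"])
E
```

```text
time_s: 22.1
tcp_pos: [0.6295, -0.0509, 0.0856]
ee_rot: [[0.009, -0.248, -0.969], [-0.001, -0.969, 0.248], [-1.0, -0.001, -0.009]]
wrist_force: [-2.3, 1.1, 6.7]
gripper_width: 0.251
[ 0.62949753 -0.05093428  0.08566599] 0.24857849330286563 [-2.83925596  0.5112581   6.86667709] [ 0.16919652  0.74936406 -0.01784629] 22.2
```

View pics/p5s.png

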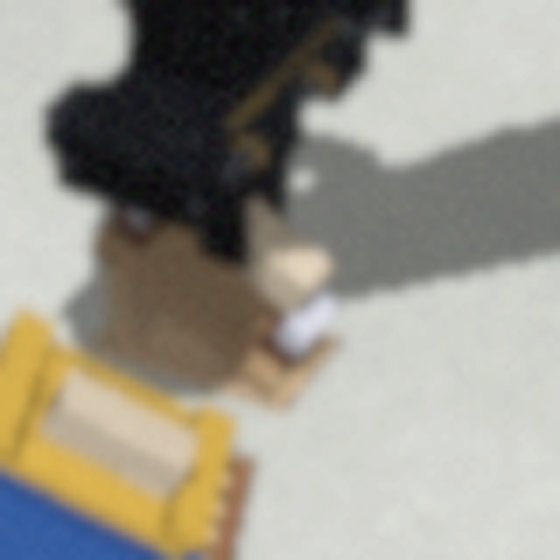

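View pics/p5t.png

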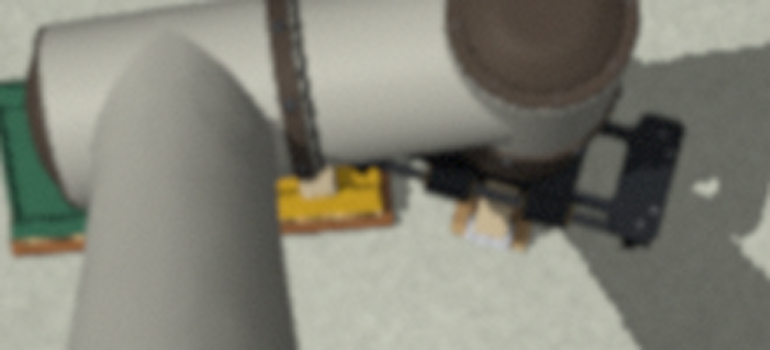

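```bash
python3 -m creep '[[0,0.5,-0.1,-1,0],[0,1,-0.2,-2,0],[0,1.3,-0.3,-3,0],[0,1.6,-0.4,-4,0],[0,1.6,-0.4,-4,0],[0,1.6,-0.4,-4,0],[0,1.6,-0.4,-4,0],[0,1.6,-0.4,-4,0]]'; python3 tail.py | awk 'NR==1||/ 1[789]  *(4|5)/'; python3 - <<'E'
from h import *
s=sense();print(s["tcp_pos"],s["wrist_force"],s["moment"],s["time_s"])
E
```

```text
time_s: 23.0
tcp_pos: [0.6297, -0.051, 0.0854]
ee_rot: [[0.007, -0.247, -0.969], [-0.001, -0.969, 0.247], [-1.0, -0.0, -0.007]]
wrist_force: [-10.7, 4.1, 19.3]
gripper_width: 0.251
[ 0.6297 -0.051   0.0854] [-11.37   3.46  19.16] 23.05
260 189 u -38.1 v 1.5 z -26.7 [ 19  45 108]
258 188 u -33.8 v 6.3 z -21.2 [ 18  47 120]
260 186 u -32.9 v -8.1 z -23.4 [ 18  43 101]
258 186 u -29.2 v -2.2 z -20.8 [ 19  48 111]
256 186 u -26.3 v 5.1 z -17.0 [ 19  46 106]
[ 0.62966772 -0.05096087  0.08541433] [-11.36721142   3.46195704  19.16265897] [ 1.16278407  2.99570965 -0.02680991] 23.05
```

Pressing 4 mm further moved it only 0.2 mm, with 22 N exactly along the slope normal. The long post is seated on both cheeks. On to blue.

```bash
python3 -m creep '[[0,-2,0.5,8,0],[0,-6,1.5,20,0],[0,-10,8,38,0.05],[0,-8,40,46,0.15],[0,-7,85,46,0.25],[0,-5,130,46,0.354],[0,-3,175,46,0.354],[0,-2.4,207.7,42,0.354]]'; python3 - <<'E'
from h import *
s=sense();print(s["tcp_pos"],s["ee_rot"][:,1],s["gripper_width"],s["wrist_force"],s["time_s"])
E
```

```text
time_s: 23.85
tcp_pos: [0.6278, 0.1595, 0.1283]
ee_rot: [[0.009, 0.106, -0.994], [0.002, -0.994, -0.106], [-1.0, -0.001, -0.009]]
wrist_force: [0.3, -0.1, -0.6]
gripper_width: 0.25
[0.62778061 0.15950228 0.12825807] [ 0.10577517 -0.99438956 -0.00100839] 0.2500685672285899 [ 0.29057774 -0.11031975 -0.57534417] 23.85
```

```bash
python3 -m creep '[[0,-0.5,-2.5,-12,0],[0,-0.5,-2.5,-24,0],[0,-0.5,-2.5,-31,0],[0,3,-2,-37,0],[0,6,-1.8,-43,0],[0,9,-1.5,-48,0],[0,11.5,-1.3,-52,0],[0,11.5,-1.3,-52,0]]'; python3 v.py p6; python3 - <<'E'
from h import *
s=sense();print(s["tcp_pos"],s["ee_rot"][:,1],s["gripper_width"],s["wrist_force"],s["time_s"])
E
```

```text
time_s: 24.65
tcp_pos: [0.6395, 0.1578, 0.0755]
ee_rot: [[0.008, 0.105, -0.994], [0.002, -0.994, -0.105], [-1.0, -0.001, -0.009]]
wrist_force: [-1.5, -0.2, -0.6]
gripper_width: 0.25
[0.63944401 0.15811336 0.07630053] [ 0.10558305 -0.99440999 -0.0009985 ] 0.24928415949168342 [ 0.76146455  0.31408679 -0.74417335] 24.75
```

View pics/p6t.png

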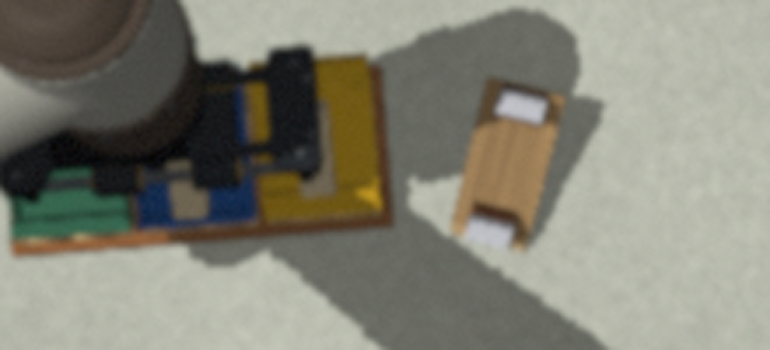

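```bash
python3 -m creep '[[0,1,0,-1.8,0],[0,1.8,0,-3.2,0],[0,2.4,0,-4.2,0],[0,2.8,0,-5.2,0],[0,3,0,-6,0],[0,3.2,0,-6.6,0],[0,3.2,0,-6.6,0],[0,3.2,0,-6.6,0]]'; python3 - <<'E'
from h import *
s=sense();print(s["tcp_pos"],s["gripper_width"],s["wrist_force"],s["time_s"])
E
```

```text
time_s: 25.55
tcp_pos: [0.6422, 0.1582, 0.0713]
ee_rot: [[0.009, 0.106, -0.994], [0.002, -0.994, -0.106], [-1.0, -0.001, -0.009]]
wrist_force: [-3.7, 0.7, 6.2]
gripper_width: 0.248
[0.64220231 0.15820778 0.07126046] 0.24769737843033116 [-3.69591124  0.65076111  6.17870643] 25.55
```

Seated at 7 N along the normal and at the expected height. I release, rise and head for the middle post at (466, -347).

```bash
python3 -m creep '[[0.34,0,0,0,0],[0.34,0,0,0,0],[0.34,0,0,0,0],[0.34,0,0,0.5,0],[0.34,0,0,8,0],[0.34,0,0,30,0],[0.34,0,-5,60,0],[0.5,-15,-45,75,0]]'; python3 - <<'E'
from h import *
s=sense();print(s["tcp_pos"],s["ee_rot"][:,1],s["gripper_width"],s["wrist_force"],s["joints"].round(1),s["time_s"])
E
```

```text
time_s: 26.35
tcp_pos: [0.6303, 0.1161, 0.1493]
ee_rot: [[0.016, 0.111, -0.994], [0.003, -0.994, -0.111], [-1.0, -0.002, -0.016]]
wrist_force: [1.5, -0.3, 0.6]
gripper_width: 0.376
[0.6303199  0.11607255 0.14934553] [ 0.1110369  -0.99381489 -0.00166765] 0.3758648614853338 [ 1.46235632 -0.33794434  0.63092856] [ 25.   27.3  -5.1   0.3 -56.6  71.3] 26.35
```

```bash
python3 -m creep '[[0.5,-16,-45,0,-0.1],[0.5,-32,-91,0,-0.2],[0.5,-48,-137,0,-0.3],[0.5,-64,-183,0,-0.4],[0.5,-80,-229,0,-0.474],[0.5,-96,-275,0,-0.474],[0.5,-112,-320,0,-0.474],[0.5,-128,-365,0,-0.474]]'; python3 - <<'E'
from h import *
c=capture("side")
cv2.imwrite("pics/q2s.png",cv2.resize(c["image"][150:260,180:330],None,fx=5,fy=5,interpolation=cv2.INTER_CUBIC))
s=sense();print(s["tcp_pos"],s["ee_rot"][:,1],s["gripper_width"],s["time_s"])
E
```

```text
time_s: 27.15
tcp_pos: [0.5017, -0.2507, 0.1502]
ee_rot: [[0.017, -0.354, -0.935], [-0.005, -0.935, 0.354], [-1.0, -0.002, -0.018]]
wrist_force: [1.0, 0.7, 0.0]
gripper_width: 0.495
[ 0.49911849 -0.25555987  0.15001048] [-3.59901782e-01 -9.32990161e-01 -2.58250265e-04] 0.4983264987403532 27.2
```

View pics/q2s.png

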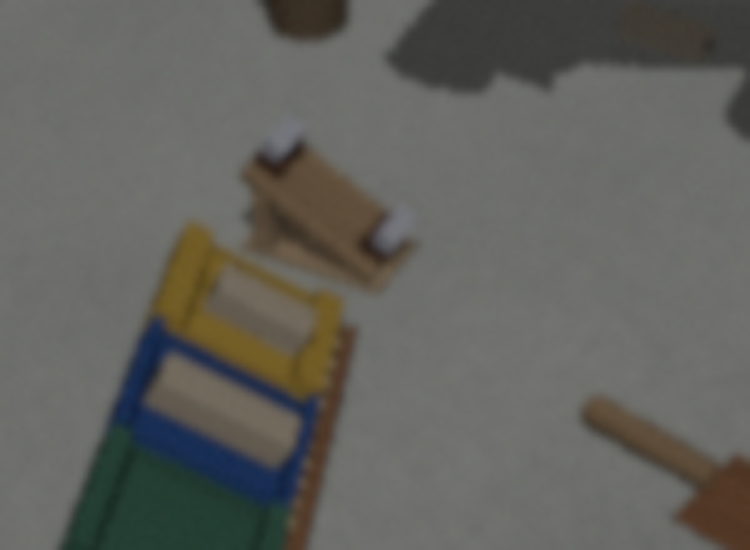

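The long post lies flat in blue and the short in yellow. Now the middle post.

```bash
python3 -m creep '[[0.5,-16,-45,-20,0],[0.5,-32.7,-91.5,-50,0],[0.5,-32.7,-91.5,-85,0],[0.5,-32.7,-91.5,-90,0],[0.5,-32.7,-91.5,-90,0],[0.5,-32.7,-91.5,-90,0],[0.5,-32.7,-91.5,-90,0],[0.5,-32.7,-91.5,-90,0]]'; python3 - <<'E'
from h import *
s=sense();print(s["tcp_pos"],s["ee_rot"][:,1],s["gripper_width"],s["wrist_force"],s["time_s"])
E
```

```text
time_s: 28.0
tcp_pos: [0.4679, -0.3467, 0.0618]
ee_rot: [[0.018, -0.358, -0.933], [-0.007, -0.934, 0.358], [-1.0, -0.0, -0.02]]
wrist_force: [0.6, -0.8, -1.2]
gripper_width: 0.501
[ 0.46785463 -0.34665597  0.06181471] [-3.58312841e-01 -9.33601569e-01 -1.33871678e-04] 0.501277776403836 [ 0.57062303 -0.80355665 -1.17994102] 28.0
```

```bash
python3 -m creep '[[0.45,-1.5,-0.4,-20,0],[0.45,-1.5,-0.4,-35.8,0],[0.45,-1.5,-0.4,-35.8,0],[0,-1.5,-0.4,-35.8,0],[0,-1.5,-0.4,-35.8,0],[0,-1.5,-0.4,-35.8,0],[0,-1.5,-0.4,-35.8,0],[0,-1.5,-0.4,-35.8,0]]'; python3 - <<'E'
from h import *
s=sense();print(s["tcp_pos"],s["ee_rot"][:,1],s["gripper_width"],s["wrist_force"],s["time_s"])
E
```

```text
time_s: 28.8
tcp_pos: [0.467, -0.3474, 0.0271]
ee_rot: [[0.02, -0.358, -0.933], [-0.008, -0.934, 0.358], [-1.0, 0.0, -0.021]]
wrist_force: [0.1, 0.3, 5.8]
gripper_width: 0.245
[ 0.46700341 -0.34735084  0.02710289] [-3.58054742e-01 -9.33700593e-01  6.55772965e-05] 0.24482965153596 [0.06615033 0.33811224 5.82700378] 28.8
```

```bash
python3 -m creep '[[0,0,0,25,0],[0,8,13,65,0.02],[0,26,45,98,0.06],[0,50,86,100,0.12],[0,74,128,100,0.12],[0,98,169,100,0.12],[0,122,211,100,0.12],[0,146,252,100,0.12]]'; python3 - <<'E'
from h import *
s=sense();print(s["tcp_pos"],s["ee_rot"],s["gripper_width"],s["wrist_force"],s["time_s"])
E
```

```text
time_s: 29.6
tcp_pos: [0.6133, -0.0935, 0.1269]
ee_rot: [[0.02, -0.244, -0.97], [-0.005, -0.97, 0.244], [-1.0, 0.0, -0.021]]
wrist_force: [0.2, -0.5, -1.2]
gripper_width: 0.252
[ 0.61329461 -0.09345493  0.12686416] [[ 2.01710974e-02 -2.43804692e-01 -9.69614562e-01]
 [-5.11068875e-03 -9.69824350e-01  2.43751123e-01]
 [-9.99783480e-01  3.86705972e-05 -2.08084313e-02]] 0.25213366948268606 [ 0.20258928 -0.52410573 -1.20674114] 29.6
```

```bash
python3 -m creep '[[0,25,42,0,0],[0,25,42,-6,0],[0,25,42,-11,0],[0,25,42,-11,0],[0,25,42,-14,0],[0,25,42,-17,0],[0,25,42,-20,0],[0,25,42,-23,0]]'; python3 tail.py
```

```text
time_s: 30.4
tcp_pos: [0.6372, -0.0526, 0.1059]
ee_rot: [[0.019, -0.245, -0.969], [-0.006, -0.97, 0.245], [-1.0, 0.001, -0.02]]
wrist_force: [-6.8, 0.0, 9.8]
gripper_width: 0.251
[ 0.6371 -0.0526  0.1054] [-6.2   0.21  9.43] 30.45
257 179 u -37.3 v 4.5 z -9.9 [18 49 68]
257 181 u -36.4 v 2.9 z -18.6 [17 43 53]
256 181 u -35.3 v 7.1 z -16.3 [18 54 71]
258 180 u -35.1 v -5.8 z -20.9 [18 24 54]
258 182 u -34.2 v -7.4 z -29.8 [23 18 57]
255 180 u -33.4 v 9.8 z -11.4 [17 50 96]
257 183 u -33.0 v -3.1 z -31.2 [21 30 59]
254 181 u -31.7 v 12.9 z -13.7 [18 50 92]
255 178 u -30.4 v 4.2 z -8.7 [17 54 75]
254 185 u -28.9 v 8.5 z -32.5 [21 32 80]
253 182 u -27.7 v 12.1 z -19.3 [17 46 88]
253 184 u -27.0 v 11.1 z -27.7 [19 43 83]
254 177 u -26.1 v 2.6 z -7.4 [18 48 64]
252 180 u -24.6 v 12.4 z -12.8 [18 54 71]
253 177 u -22.6 v 2.4 z -8.7 [18 52 64]
251 184 u -21.2 v 13.1 z -28.4 [21 36 71]
252 177 u -19.8 v 3.7 z -8.8 [18 52 64]
251 177 u -18.3 v 7.1 z -7.2 [18 48 64]
251 176 u -16.7 v 4.1 z -5.9 [18 48 64]
250 180 u -15.2 v 8.2 z -18.6 [20 49 63]
249 178 u -13.7 v 11.3 z -9.7 [20 50 61]
252 174 u -12.5 v -9.5 z -8.4 [18 50 51]
252 170 u -10.9 v -12.7 z 3.9 [130  45  17]
248 178 u -10.6 v 11.9 z -10.4 [20 48 48]
251 171 u -10.0 v -8.1 z 2.8 [165  46  11]
251 172 u -9.5 v -8.8 z -1.5 [15 36 14]
250 174 u -8.1 v -5.0 z -7.0 [18 46 56]
```

```bash
python3 -m creep '[[0,0.5,0,-3,0],[0,0.5,0,-6,0],[0,0.5,0,-9,0],[0,0.5,0,-12,0],[0,0.5,0,-14,0],[0,0.5,0,-16,0],[0,0.5,0,-17,0],[0,0.5,0,-17,0]]'; python3 tail.py
```

```text
time_s: 31.25
tcp_pos: [0.6374, -0.0528, 0.0904]
ee_rot: [[0.02, -0.245, -0.969], [-0.005, -0.97, 0.245], [-1.0, 0.0, -0.021]]
wrist_force: [-4.0, 2.4, 6.7]
gripper_width: 0.253
[ 0.6374 -0.0529  0.0904] [-3.39  2.9   6.64] 31.3
259 193 u -42.2 v 1.1 z -48.8 [124  15 117]
258 184 u -35.4 v -5.5 z -20.9 [19 44 92]
256 186 u -33.5 v 3.9 z -23.0 [ 19  46 106]
254 190 u -31.8 v 13.6 z -32.4 [17 59 69]
254 189 u -31.2 v 12.4 z -29.6 [20 48 80]
254 186 u -30.8 v 11.4 z -19.0 [ 17  43 112]
255 184 u -28.0 v 0.0 z -19.8 [18 50 92]
253 187 u -27.3 v 11.5 z -23.9 [18 48 96]
256 182 u -27.0 v -8.3 z -18.0 [20 34 67]
254 183 u -25.1 v 1.0 z -16.4 [17 50 72]
252 191 u -24.4 v 13.1 z -39.3 [16 71 68]
254 182 u -23.0 v -2.8 z -15.8 [18 47 65]
253 182 u -21.9 v 1.4 z -13.5 [18 50 66]
251 186 u -21.0 v 12.7 z -21.5 [19 52 78]
251 183 u -20.2 v 10.7 z -11.8 [17 53 68]
252 182 u -18.7 v 2.0 z -14.2 [18 50 66]
250 188 u -17.8 v 13.5 z -29.8 [18 54 71]
250 185 u -16.8 v 11.3 z -20.1 [18 49 67]
252 180 u -14.7 v -5.2 z -12.6 [18 52 64]
250 182 u -13.6 v 5.3 z -13.8 [20 46 66]
249 182 u -12.8 v 10.0 z -11.0 [18 50 61]
252 172 u -11.4 v -12.0 z 11.9 [ 0  0 14]
248 185 u -10.5 v 12.6 z -21.4 [15 49 52]
249 180 u -10.0 v 4.9 z -7.7 [15 52 59]
248 183 u -9.0 v 9.6 z -16.3 [15 47 43]
```

```bash
python3 -m creep '[[0,0,0,8,0],[0,-8,2.5,9,0],[0,-15.1,5.4,8,0],[0,-15.1,5.4,6,0],[0,-15.1,5.4,6,0],[0,-12.7,4.8,1.5,0],[0,-10.3,4.2,-2.9,0],[0,-10.3,4.2,-2.9,0]]'; python3 v.py p7; python3 - <<'E'
from h import *
s=sense();print(s["tcp_pos"],s["gripper_width"],s["wrist_force"],s["time_s"])
E
```

```text
time_s: 32.1
tcp_pos: [0.627, -0.0488, 0.0862]
ee_rot: [[0.018, -0.245, -0.969], [-0.006, -0.969, 0.245], [-1.0, 0.001, -0.019]]
wrist_force: [0.3, -0.3, -0.4]
gripper_width: 0.246
[ 0.62711948 -0.04875938  0.08687325] 0.2508955606895193 [-0.35697828 -0.55400217 -1.54512949] 32.2
```

View pics/p7s.png

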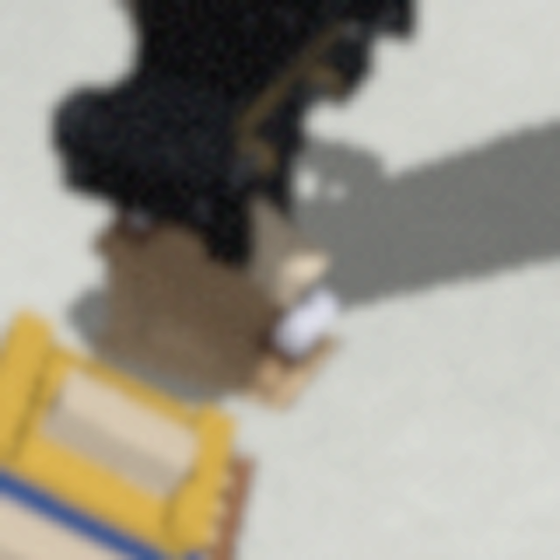

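```bash
python3 -m creep '[[0,0.8,-0.2,-1.5,0],[0,1.7,-0.4,-3,0],[0,2.6,-0.6,-4.5,0],[0,3.5,-0.8,-6,0],[0,4.3,-1,-7.5,0],[0,5.2,-1.2,-9,0],[0,6,-1.4,-10.4,0],[0,6,-1.4,-10.4,0]]'; python3 - <<'E'
from h import *
s=sense();print(s["tcp_pos"],s["gripper_width"],s["wrist_force"],s["time_s"])
E
```

```text
time_s: 33.0
tcp_pos: [0.6331, -0.0502, 0.0762]
ee_rot: [[0.019, -0.245, -0.969], [-0.006, -0.969, 0.245], [-1.0, 0.001, -0.019]]
wrist_force: [-0.3, -0.1, -0.6]
gripper_width: 0.25
[ 0.6330844  -0.05018387  0.07619456] 0.2503792141273934 [-0.28074921 -0.08548741 -0.59094908] 33.0
```

No side contact on the way in. I press on to the steps.

```bash
python3 -m creep '[[0,0.5,-0.1,-1,0],[0,1,-0.2,-2,0],[0,1.5,-0.3,-3,0],[0,2,-0.5,-4,0],[0,2,-0.5,-4.5,0],[0,2,-0.5,-4.5,0],[0,2,-0.5,-4.5,0],[0,2,-0.5,-4.5,0]]'; python3 v.py p8; python3 tail.py
```

```text
time_s: 33.8
tcp_pos: [0.6343, -0.0504, 0.0733]
ee_rot: [[0.018, -0.245, -0.969], [-0.006, -0.97, 0.245], [-1.0, 0.001, -0.018]]
wrist_force: [-5.8, 2.0, 8.5]
gripper_width: 0.253
[ 0.6343 -0.0504  0.0733] [-5.24  2.74  8.3 ] 33.95
260 197 u -46.1 v 7.0 z -39.5 [150   5 102]
261 194 u -43.0 v -5.4 z -37.5 [116  15 121]
260 195 u -41.2 v -2.1 z -39.8 [115  13 122]
259 195 u -38.9 v 0.1 z -39.1 [116  16 124]
259 194 u -36.7 v -4.0 z -38.8 [120  15 122]
256 193 u -35.5 v 12.9 z -23.6 [18 34 90]
258 189 u -33.6 v -3.4 z -20.0 [18 44 99]
255 193 u -32.0 v 13.0 z -24.8 [18 47 93]
257 189 u -30.1 v -3.5 z -21.3 [18 46 99]
254 190 u -27.9 v 11.6 z -15.7 [ 18  48 106]
256 188 u -27.2 v -2.4 z -17.7 [17 50 81]
256 194 u -25.4 v -5.1 z -43.7 [ 0 12 86]
255 188 u -24.6 v -0.7 z -17.5 [18 50 77]
252 189 u -21.7 v 12.9 z -13.2 [19 48 74]
252 195 u -21.1 v 12.7 z -36.9 [16 62 70]
252 187 u -18.6 v 7.3 z -10.4 [19 54 66]
251 189 u -17.2 v 11.2 z -16.0 [18 49 67]
251 188 u -15.8 v 8.6 z -14.4 [19 53 67]
250 188 u -13.9 v 11.5 z -13.1 [18 49 62]
253 177 u -12.2 v -11.4 z 13.2 [60 15 17]
251 195 u -11.0 v 1.4 z -48.5 [15 70 58]
251 184 u -10.4 v -1.3 z -7.4 [16 53 63]
249 196 u -9.5 v 11.5 z -46.0 [ 17 104  49]
```

View pics/p8s.png

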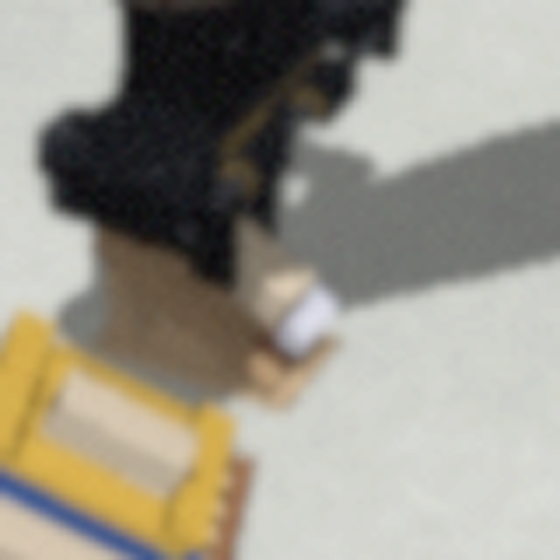

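Seated at 10 N along the normal. I press harder to square it, then let it rest freely on the steps and regrip.

```bash
python3 -m creep '[[0,0.8,-0.2,-3,0],[0,1,-0.2,-5,0],[0,1,-0.2,-5,0],[0.34,0,0,0,0],[0.34,0,0,0.5,0],[0.34,0,0,0.5,0],[0.34,0,0,0.5,0],[0.34,0,0,0.5,0]]'; python3 v.py p9; python3 tail.py
```

```text
time_s: 34.75
tcp_pos: [0.6341, -0.0505, 0.073]
ee_rot: [[0.016, -0.245, -0.969], [-0.006, -0.969, 0.245], [-1.0, 0.002, -0.017]]
wrist_force: [0.1, 1.1, -0.0]
gripper_width: 0.337
[ 0.6342 -0.0505  0.0733] [-0.25 -0.46  0.48] 34.9
260 197 u -46.2 v 7.4 z -39.2 [140   8 102]
261 195 u -42.9 v -5.4 z -41.6 [120  11 119]
261 193 u -40.1 v -10.6 z -38.2 [116  15 118]
257 197 u -37.5 v 10.7 z -40.1 [116  16 112]
256 196 u -35.6 v 13.7 z -34.8 [120  13 102]
256 197 u -34.9 v 12.5 z -39.8 [120  15 100]
256 193 u -33.6 v 9.7 z -26.6 [16 36 93]
257 190 u -31.7 v -0.2 z -22.4 [ 18  46 111]
256 190 u -30.5 v 4.0 z -20.0 [ 17  47 113]
255 190 u -28.3 v 6.2 z -19.3 [ 17  48 111]
254 190 u -26.6 v 9.5 z -17.7 [ 18  47 108]
255 195 u -25.6 v 2.0 z -42.8 [10 19 79]
253 189 u -24.6 v 12.1 z -12.8 [18 52 84]
254 189 u -23.5 v 3.9 z -18.7 [18 48 90]
252 193 u -21.0 v 12.4 z -29.4 [18 53 86]
254 186 u -19.5 v -3.5 z -13.5 [18 50 66]
253 187 u -18.0 v 0.3 z -15.4 [18 50 66]
251 192 u -16.2 v 10.2 z -28.7 [18 53 72]
253 185 u -14.4 v -6.3 z -13.3 [18 53 63]
250 197 u -13.1 v 11.8 z -48.5 [ 16 101  48]
253 183 u -11.4 v -11.9 z -10.3 [19 54 38]
249 188 u -10.8 v 12.5 z -13.6 [19 49 57]
250 195 u -9.8 v 5.8 z -45.9 [16 83 52]
250 184 u -8.0 v 1.0 z -6.9 [21 52 64]
```

View pics/p9s.png

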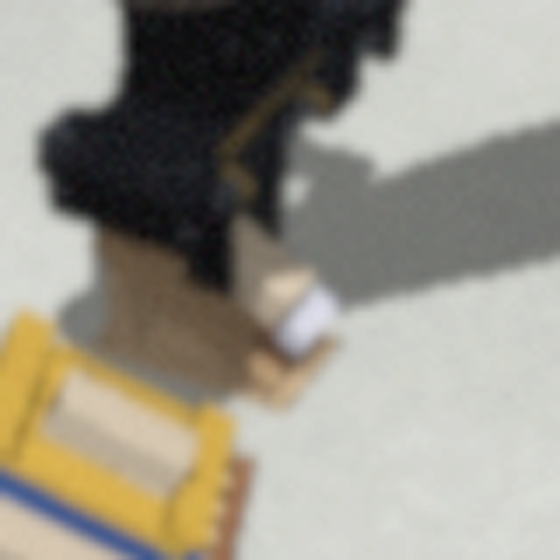

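Released, and the post stays put on the steps (top about 33.4 mm above the slot floor, 34 expected). I regrip and withdraw.

```bash
python3 -m creep '[[0,0,0,0,0],[0,0,0,0,0],[0,0,0,0,0],[0,-4,1,7,0],[0,-9,2.3,16,0],[0,-13,3.3,23,0],[0,-16,12,42,0.05],[0,-15.5,45,54,0.15]]'; python3 - <<'E'
from h import *
s=sense();print(s["tcp_pos"],s["ee_rot"][:,1],s["gripper_width"],s["wrist_force"],s["time_s"])
E
```

```text
time_s: 35.7
tcp_pos: [0.6184, -0.007, 0.1294]
ee_rot: [[0.019, -0.097, -0.995], [-0.003, -0.995, 0.097], [-1.0, 0.001, -0.019]]
wrist_force: [0.1, 0.1, 0.6]
gripper_width: 0.247
[ 0.61837701 -0.00695891  0.12935956] [-0.09747447 -0.99523704  0.0014017 ] 0.2467201957734753 [0.06245647 0.09093155 0.56908891] 35.7
```

```bash
python3 -m creep '[[0,0,45,0,0.1],[0,0,95,0,0.2],[0,0,145,0,0.2],[0,0,195,0,0.2],[0,0,247,0,0.2],[0,0,247,-10,0.2],[0,0,247,-20,0.2],[0,0,247,-30,0.2]]'; python3 v.py r1; python3 - <<'E'
from h import *
s=sense();print(s["tcp_pos"],s["ee_rot"][:,1],s["gripper_width"],s["wrist_force"],s["time_s"])
E
```

```text
time_s: 36.5
tcp_pos: [0.6178, 0.2391, 0.0988]
ee_rot: [[0.019, 0.102, -0.995], [0.0, -0.995, -0.102], [-1.0, 0.002, -0.018]]
wrist_force: [-0.2, -0.3, -0.2]
gripper_width: 0.248
[0.61712962 0.23779563 0.09726051] [ 0.10001633 -0.99498052  0.00323882] 0.2508840245781884 [ 0.00908027 -0.48910969 -0.71748371] 36.6
```

View pics/r1t.png

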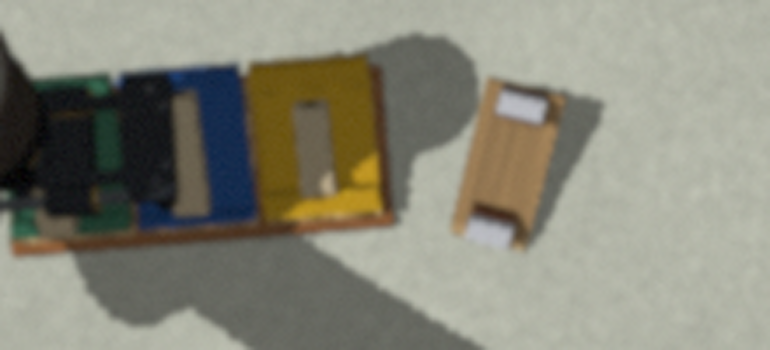

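```bash
python3 -m creep '[[0,2,2,-4,0],[0,5,3,-9,0],[0,8,3.3,-14,0],[0,11,3.5,-18.5,0],[0,13,3.6,-21.5,0],[0,14.5,3.7,-24,0],[0,15.5,3.7,-26,0],[0,15.5,3.7,-26,0]]'; python3 - <<'E'
from h import *
s=sense();print(s["tcp_pos"],s["ee_rot"][:,1],s["gripper_width"],s["wrist_force"],s["time_s"])
E
```

```text
time_s: 37.4
tcp_pos: [0.6326, 0.2414, 0.0709]
ee_rot: [[0.015, 0.1, -0.995], [-0.002, -0.995, -0.1], [-1.0, 0.003, -0.015]]
wrist_force: [1.4, 0.6, -0.7]
gripper_width: 0.253
[0.63257283 0.24143618 0.07092977] [ 0.09996712 -0.99498482  0.00343158] 0.2527254222088998 [ 1.37822426  0.57300643 -0.67355658] 37.4
```

```bash
python3 -m creep '[[0,0.4,0,-0.8,0],[0,0.7,0,-1.5,0],[0,1,0,-2.2,0],[0,1.3,0,-2.9,0],[0,1.3,0,-2.9,0],[0,1.3,0,-2.9,0],[0,1.3,0,-2.9,0],[0,1.3,0,-2.9,0]]'; python3 - <<'E'
from h import *
s=sense();print(s["tcp_pos"],s["ee_rot"][:,1],s["gripper_width"],s["wrist_force"],s["time_s"])
E
```

```text
time_s: 38.2
tcp_pos: [0.6332, 0.2416, 0.07]
ee_rot: [[0.014, 0.1, -0.995], [-0.002, -0.995, -0.1], [-1.0, 0.004, -0.014]]
wrist_force: [-6.2, -0.6, 8.3]
gripper_width: 0.253
[0.63318412 0.24158309 0.0699589 ] [ 0.10044314 -0.99493654  0.00352932] 0.2530632508269132 [-6.23534012 -0.55147825  8.27844717] 38.2
```

Seated at about 10 N, at the predicted height. I release and retreat.

```bash
python3 -m creep '[[0,0,0,0.3,0],[0.34,0,0,0.3,0],[0.34,0,0,0.3,0],[0.34,0,0,0.3,0],[0.34,0,0,0.6,0],[0.34,0,0,8,0],[0.34,0,0,30,0],[0.34,0,0,70,0]]'; python3 -m creep '[[0.5,-40,0,90,0],[0.5,-80,-25,90,0],[0.5,-120,-50,90,0],[0.5,-160,-75,90,0],[0.5,-200,-100,90,0],[0.5,-200,-100,90,0],[0.5,-200,-100,90,0],[0.5,-200,-100,90,0]]'
```

```text
time_s: 39.0
tcp_pos: [0.6315, 0.2406, 0.1377]
ee_rot: [[0.008, 0.1, -0.995], [-0.006, -0.995, -0.1], [-1.0, 0.006, -0.008]]
wrist_force: [0.1, 0.4, 0.6]
gripper_width: 0.343
time_s: 39.8
tcp_pos: [0.4322, 0.141, 0.2287]
ee_rot: [[0.011, 0.1, -0.995], [-0.004, -0.995, -0.1], [-1.0, 0.005, -0.01]]
wrist_force: [-0.3, 0.8, 0.7]
gripper_width: 0.5
```

```bash
python3 - <<'E'
from h import *
c=capture("side");d=capture("top")
cv2.imwrite("pics/fs.png",cv2.resize(c["image"][140:300,170:330],None,fx=3.7,fy=3.7,interpolation=cv2.INTER_CUBIC))
cv2.imwrite("pics/ft.png",cv2.resize(d["image"],None,fx=1.5,fy=1.5))
P=cloud(c);th=np.radians(6);x=np.array([np.cos(th)*.866,np.sin(th)*.866,.5]);y=np.array([-np.sin(th),np.cos(th),0]);n=np.cross(x,y)
hsv=cv2.cvtColor(c["image"],cv2.COLOR_BGR2HSV).astype(int)
for nm,C in (("yel",[.6568,.0747,.0467]),("blue",[.6485,.1587,.0467]),("green",[.6397,.2422,.0467])):
    D=P-np.array(C);a,b,h=D@x,D@y,D@n
    m=(abs(a)<.05)&(abs(b)<.034)&(h>.017)&(h<.03)
    q=np.stack([a[m],b[m]],1).astype(np.float32)*1000
    r=cv2.minAreaRect(q);print(nm,m.sum(),"mean",q.mean(0).round(1),"h",np.median(h[m]*1000).round(1),np.round(r[0],1),np.round(r[1],1),round(r[2],1))
for t in ["slip_tin_mid","clay_cup_mid","shaper_grip"]:
    for k in (c,d): print(t,[(np.round(e["centre"],1).tolist(),round(e["confidence"],2)) for e in mark_of(k,t)][:1])
s=sense();print(s["tcp_pos"],s["wrist_force"],s["gripper_width"],s["time_s"])
E
```

```text
yel 129 mean [-4.3  4. ] h 20.4 [-5.6  9.8] [62.2 41. ] 1.0
blue 205 mean [-1.3  3.4] h 21.2 [-1.5  2.9] [80.3 23.9] 0.2
green 220 mean [-2.   3.5] h 21.3 [-2.4  2.2] [24.5 69.7] 89.3
slip_tin_mid [([288.2, 307.0], 0.56)]
slip_tin_mid []
clay_cup_mid [([240.3, 147.0], 0.6)]
clay_cup_mid [([386.4, 121.4], 0.84)]
shaper_grip [([311.2, 240.2], 0.6)]
shaper_grip [([209.3, 256.3], 0.57)]
[0.43182738 0.14081114 0.22725855] [ 0.70925075  0.65207031 -1.02436404] 0.49710077390738566 40.2
```

View pics/fs.png

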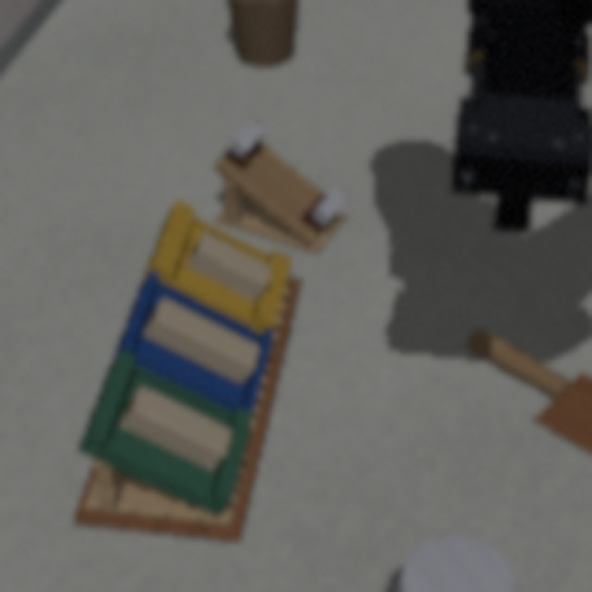

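View pics/ft.png

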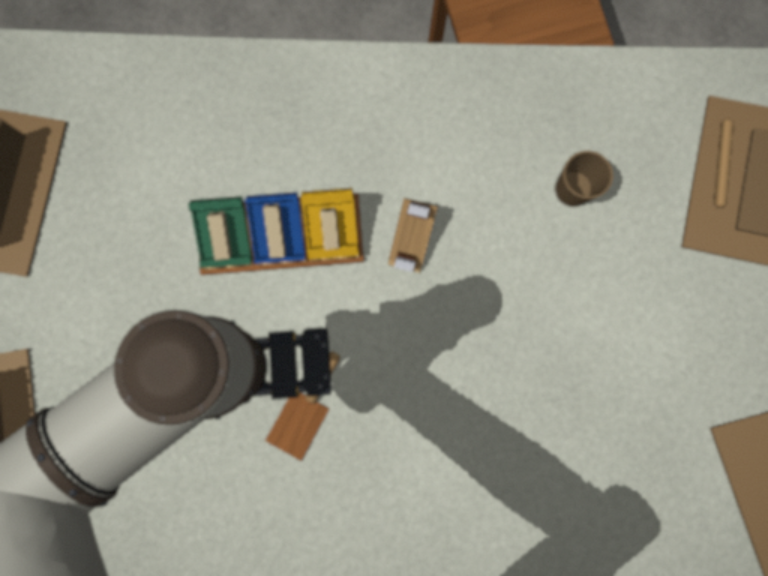

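The side view shows all three posts flat and parallel in their own compartments (yellow (228,265), blue (203,340), green (178,425)). The cup, tin and spatula are where they were, and the arm is clear. Handing in.

```bash
python3 -c "
from station import *
print(finish_job())"
```

```text
the job is handed in; nothing more can be done
None
```

All three posts went through the gauge one at a time and now lie flat in their own compartments. I handed the job in at about 40 s of the 72 s allowed, and no verdict was reported. The moves cannot tilt the tool, so I gripped each post across its sides and pressed its nose on the gauge's upper cheek. That pivoted it in the jaws to about 30°.

**Gauge:** each post stopped at its own level, with the contact force along the slope normal.
- **Short:** went down to the floor at about 11 N.
- **Long:** sat on both cheek tops at about 22 N.
- **Middle:** sat on the dark steps at about 10 N, then was pressed harder and stayed put when released.

**Last checks (side depth camera):**

| Post | Compartment | Along slope from centre | Across | Top above floor | Measured length |
|---|---|---|---|---|---|
| Short | yellow | -4 mm | +4 mm | 20.4 mm | 62 mm |
| Long | blue | -1.3 mm | +3 mm | 21.2 mm | 80 mm |
| Middle | green | -2 mm | +3.5 mm | 21.3 mm | 70 mm |

- **Heights:** a post lying flat should read 22 mm, so all three are within 2 mm.
- **Bystanders:** the cup, tin and spatula show no visible movement. The detectors put them within a few pixels of the first pictures.
- **Arm:** it ended clear of everything, with the gripper empty.

**Disagreements and misses:**
- My first attempt to pivot the short post missed: its nose went down just in front of the cheek. I lifted and repeated it further up the slope.
- The yellow fit came out too wide across (41 mm instead of 22 mm) because it picked up stray edge points, but the picture shows that post straight.
- The tin was not detected in the last top view; only the side view showed it.

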